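Fit the battery packs in a backup power unit and snap its battery door on

ROBOT

A 7-joint arm with a two-finger parallel gripper is mounted at the origin on a cart in front of the work surface, level with it; the furniture and walls round the work are solid. World frame = base frame: x ahead of the robot, y to its left, z up, the work surface at z = 0. Lengths are in m, angles in rad, forces in N, time in s.
With the tool pointing down it reaches from about 0.425 to 0.925 m from the base axis. Payload 6.8 kg.
Tool frame: the origin (TCP) lies at the very end of the fingers, on their centre line; the grasp point (between the pads) lies 19 mm behind it; z points along the fingers, y is the line along which they close (so a half turn about z gives the same grasp; the last joint's range is limited). The gripper opens to 85 mm and grips with 20 to 120 N. Pads are 22 mm wide; open, the fingers measure 114 mm over their backs; the gripper's body (76 mm by 85 mm) begins 54 mm behind the grasp point. The pads swing forward as they close: fully open they stand 13 mm farther back than shut.
Start: joints at [-1.418, 0.477, 0.022, 1.555, -0.011, 1.109, -0.083], TCP at [0.174, 0.652, 0.231] pointing down, gripper open.
Joint ranges: [-2.96, 2.96], [-0.34, 2.1], [-1.41, 1.46], [0.24, 2.44], [-1.37, 4.51], [0.17, 1.92], [-2.96, 2.96]. Speed limits (rad/s): [2.39, 2.39, 3.14, 3.14, 3.14, 3.14, 3.14].

INTERFACE

Orientations are given as a unit quaternion [w, x, y, z].
In Python, from station import bot, ticket, read_camera, camera_info gives the robot as it stands (bot), with the cameras as plain functions and the job (ticket).
- The arm moves only by the shell command python3 nudge.py [FORCE], which reads ROWS from standard input. ROWS is one flat JSON list of numbers that holds 1 to 20 rows one after another, with no inner brackets; each row has 5 numbers: dx, dy, dz in m, then a turn about the tool's z in rad, then the opening from 0.0 (shut) to 1.0 (fully open); each row shifts and turns the commanded pose from where the row before left it, along the tool's axes as they then stand; what a row does not reach is not made up. A row lasts 1/10 s, in which the tool goes at most 0.05 m and 0.15 rad, less where a joint would pass 70% of its speed; a pose out of reach is approached as far as the arm can. The fingers move at their own pace and stop on an object; FORCE is the grip in N (left out, the last holds). Time passes only in rows, so rows that do not move let the fingers close. It prints the time, the measured TCP pose, the force, the opening and the grip force at its end. Input that does not fit is refused with a message, and nothing moves.
- bot.get_obs(): the state, without advancing time (a new reading comes with each control period).
- read_camera(name): name is "side" or "top"; returns the picture (420x560x3 uint8, blue, green, red); there is no depth.
- camera_info(name): a dict with "vertical_fov" (degrees; the focal length in pixels is half the picture's height over the tangent of half this angle, whatever the lens; pixels are square), "cx", "cy" (the principal point, pixels), "k1" (the pictures are not rectified: a ray, as slopes to the right and down, at radius r is drawn at 1 + k1 r^2 times it, then the intrinsics apply), "view" (4x4, takes a point from world to camera coordinates). Camera axes: x right, y up, looking along -z (the intrinsics and any distortion apply to the point x, -y, -z); pixel columns grow to the right and rows downward; lengths in m; the calibration is good to about 2 mm. A picture is of the moment at which its call begins. camera_info takes no time and is no camera call.
- ticket.hand_in(): hands the job in; it is judged then, once.
The state is a dict: "t": time; "q": joint angles; "joint_vel": joint speeds; "joint_torque": joint torques, N m; "eef_pos": TCP position; "tool_rot": TCP orientation; "contact_force": force on the tool from outside, world axes, zero at the start; "torque": the same for the moment, N m; "gripper_width": opening from 0.0 (shut) to 1.0 (fully open); "grasp_force": force on a finger pad.
Only numpy, scipy, OpenCV 4.12 (cv2) and the standard library are available. Lean on these libraries where they do the work, as an engineer would, in place of code of your own. Each camera call takes 0.05 s, during which the arm holds its last target. There are 200 camera calls.

TASK

Fit every battery pack on the right-hand desk, one of which has toppled over, into the backup power unit, each upright and right down in a bay of its own, any pack in any bay. Then refit the battery door: hook its front lip under the strip at the front of the unit, pivot it down and press its rear end until the sprung catch snaps over it, and after that pull its ridge firmly upward to check that the catch has held, pressing it shut again if it gives. Leave the door shut flat and let go of it; leave the flask and the tape roll where they stand.

Things in the scene. Friction and masses are not known exactly. Their poses are not given: they have to be found in the camera images.
- backup_unit: Backup power unit, grey case fixed on the left desk, 240 (x) x 126 (y) x 115 mm high. Origin: centre of underside, z up; front panel (display, button) at -x, catch at +x. Open battery well on top: floor 10 mm up, three bays in a row along x, each 40 (x) x 72 (y) mm, parted by 4 mm walls 62 mm high. A ledge at 106 mm carries the door in a recess 9 mm deep, 101 mm wide (y).
- bay1 (a point): Centre of the floor of the front bay: (-55, 0, 10) mm in the unit's frame. Axes as the unit's.
- bay2 (a point): Centre of the floor of the middle bay: (-11, 0, 10) mm in the unit's frame.
- bay3 (a point): Centre of the floor of the rear bay: (33, 0, 10) mm in the unit's frame.
- seat (a point): Where the door's origin lies when the door is shut: (-11, 0, 106) mm in the unit's frame; axes as the unit's (z up, x towards the catch). The shut door has 2 mm play fore and aft, 2.5 mm to either side. The recess's rear wall is at x = +66 mm in the unit's frame, with a notch 48 mm wide for the door's tab and the catch.
- slot (a point): Middle of the mouth of the slot for the door's lip: (-94, 0, 106) mm in the unit's frame, axes as the unit's. A 3 mm strip, free edge at unit x = -88, roofs it 6 mm above this point, the trough's floor is 10 mm below; it runs from its back wall at x = -100 to the front ledge (106 mm high) at x = -78 mm. Door shut: the lip's tip is 4 mm ahead (-x) of it.
- catch (a joint): Black sprung catch at the unit's rear, 38 mm wide: a nose, bevelled above and flat below, 5 to 15.5 mm above the ledge, reaching 4 mm over the shut door's tab with 1.5 mm to spare. 0 = forward (holds), 0.009 m = fully back; spring 3 to 6 N. The tab coming down shoves it back (5 to 10 N on the door's rear end) and it springs over; it holds however hard the door is pulled.
- cover: Battery door, loose, grey, flat on the right desk, right side up, 0.14 kg. Origin: centre of underside; z up, x to its rear tab. Plate x -71 to +75, 96 wide (y), 9 mm thick. Level with the underside: front lip 3.5 mm thick, 80 wide, to x = -87; rear tab 3.5 thick, 38 wide, to x = +82. On top a pull ridge along y: 12 thick (x), 60 long, 22 high, at x = +35. Not caught, it lifts at 1 to 2 N.
- lip (a point): Middle of the tip of the door's front lip: (-87, 0, 2) mm in the door's frame. With the door tilted about 0.4 rad (rear end up) the lip dips into the trough and slides forward under the strip, until the door's underside 20 mm behind the tip rests on the front ledge.
- tab (a point): Middle of the tip of the door's rear tab: (82, 0, 2) mm in the door's frame.
- ridge (a point): Middle of the top of the door's pull ridge: (35, 0, 31) mm in the door's frame. Pinch it from above along x; a firm pull to test the catch is 6 to 12 N.
- pack1: Loose battery pack, black, grey band, upright on the right desk; 0.28 kg, weighted low. Origin: centre of underside, z to its top. Block 34 (x) x 66 (y) x 70 mm high; on top a pull ridge 28 long (x), 12 thick (y), 22 mm high: 92 mm in all. Fits a bay with its x along the unit's x, either way round, 3 mm to spare. May be absent.
- pack2: Loose battery pack, black, grey band, upright on the right desk; 0.28 kg, weighted low. Origin: centre of underside, z to its top. Block 34 (x) x 66 (y) x 70 mm high; on top a pull ridge 28 long (x), 12 thick (y), 22 mm high: 92 mm in all. Fits a bay with its x along the unit's x, either way round, 3 mm to spare. May be absent.
- pack3: Loose battery pack, black, grey band, lying toppled on a broad side on the right desk; 0.28 kg, weighted low. Origin: centre of underside, z to its top. Block 34 (x) x 66 (y) x 70 mm high; on top a pull ridge 28 long (x), 12 thick (y), 22 mm high: 92 mm in all. Fits a bay with its x along the unit's x, either way round, 3 mm to spare. Always there. Let go at a lean under 0.5 rad, it rocks upright.
- flask: Orange drinks flask with a black cap, 72 mm across, 250 mm tall, standing behind the unit; origin under its middle. Bystander.
- tape: Roll of masking tape, 104 mm across, 25 mm high, lying behind the unit; origin under its middle. Bystander.

How it is judged:
On the way, in this order (a step that is already met when the one before it is completed fails the run):
1. every battery pack present is upright and right down in a bay, let go ((horizontal distance between pack1 and bay1 below 0.007 m or horizontal distance between pack1 and bay2 below 0.007 m or horizontal distance between pack1 and bay3 below 0.007 m) and z of each of pack1, pack2, pack3 in the frame of backup_unit below 0.014 m and angle between each of pack1, pack2, pack3's own z axis and vertical below 0.08 rad and (horizontal distance between pack2 and bay1 below 0.007 m or horizontal distance between pack2 and bay2 below 0.007 m or horizontal distance between pack2 and bay3 below 0.007 m) and (horizontal distance between pack3 and bay1 below 0.007 m or horizontal distance between pack3 and bay2 below 0.007 m or horizontal distance between pack3 and bay3 below 0.007 m) and contact force between the fingers and pack1 below 0.2 N and contact force between the fingers and pack2 below 0.2 N and contact force between the fingers and pack3 below 0.2 N), for 0.2 s.
2. the door's lip is hooked under the strip, its rear end still raised (x of lip in the frame of slot between -0.008 and 0.002 m and z of lip in the frame of slot between -0.01 and 0.006 m and angle between cover's own z axis and vertical between 0.06 and 0.8 rad and angle between the y axis of cover and the y axis of backup_unit, either way round below 0.15 rad), for 0.1 s.
3. the door lies flat and the catch has sprung forward over its tab (horizontal distance between cover and seat below 0.006 m and z of tab in the frame of seat below 0.0045 m and z of lip in the frame of seat below 0.0065 m and x of lip in the frame of slot below 0.002 m and angle between the x axis of cover and the x axis of backup_unit, either way round below 0.06 rad and angle between cover's own z axis and vertical below 0.03 rad and value of joint catch below 0.0025 m and contact force between cover and catch below 0.5 N), for 0.3 s.
4. the shut door is pulled up against its catch (more than 1.5 N on the catch) and holds (horizontal distance between cover and seat below 0.006 m and z of tab in the frame of seat below 0.0045 m and z of lip in the frame of seat below 0.0065 m and x of lip in the frame of slot below 0.002 m and angle between the x axis of cover and the x axis of backup_unit, either way round below 0.06 rad and angle between cover's own z axis and vertical below 0.03 rad and value of joint catch below 0.0025 m and contact force between cover and catch above 1.5 N and contact force between the fingers and cover above 1 N), for 0.1 s.
At the end, for the whole second after the job is handed in: Every pack present stands in a bay (7 mm of its centre, 4 mm of the floor, 0.08 rad); the door lies flat in its recess (6 mm, yaw 0.06, tilt 0.03 rad), lip under the strip, catch forward (under 2.5 mm) over its tab; packs and door let go, at rest (all of step 1 and horizontal distance between cover and seat below 0.006 m and z of tab in the frame of seat below 0.0045 m and z of lip in the frame of seat below 0.0065 m and x of lip in the frame of slot below 0.002 m and angle between the x axis of cover and the x axis of backup_unit, either way round below 0.06 rad and angle between cover's own z axis and vertical below 0.03 rad and value of joint catch below 0.0025 m and contact force between the fingers and cover below 0.2 N and linear speed of cover below 0.01 m/s); the robot touches nothing.
It fails at once if the flask is pushed more than 3 cm or toppled (distance of flask from where it was at the start of the episode above 0.03 m or angle between flask's own z axis and vertical above 0.4 rad).
It fails at once if the tape is pushed more than 3 cm or toppled (distance of tape from where it was at the start of the episode above 0.03 m or angle between tape's own z axis and vertical above 0.4 rad).
Of pack1, pack2 only 1 to 2 are there at a start; the rules pass over those that are not, and their reading is None.
At some moment in a run one of pack1, pack2, pack3, cover may be knocked a few centimetres aside while the robot is not near it.
It also fails if it takes over 210 s, if anything falls off the work surface, if the arm or the gripper's body presses on something with over 40 N, if the wrist force passes 120 N, or if a joint passes its speed limit or range.

## Working session

There is one attempt and no reset: what is moved stays moved. The work goes in short steps, Python scripts to look and compute and a shell command to move; the robot and the scene stay as the last step left them, time stands still between calls to the robot, and variables do not carry over. Pictures are saved under pics/ and viewed, at most 14 in all, crops included, and the job is handed in when it is done.

```bash
ls; mkdir -p pics; cat > h.py <<'E'
import numpy as np, cv2
from station import bot, ticket, read_camera, camera_info
def cam(n):
    i=camera_info(n); f=210/np.tan(np.radians(i["vertical_fov"])/2)
    return f,i["cx"],i["cy"],i["k1"],np.array(i["view"])
def proj(n,P):
    f,cx,cy,k,V=cam(n); P=np.atleast_2d(P); c=P@V[:3,:3].T+V[:3,3]
    s=np.c_[c[:,0],-c[:,1]]/-c[:,2:3]; r2=(s**2).sum(1,keepdims=True)
    return s*(1+k*r2)*f+[cx,cy]
def ray(n,uv):
    f,cx,cy,k,V=cam(n); d=(np.array(uv,float)-[cx,cy])/f; s=d.copy()
    for _ in range(30): s=d/(1+k*(s@s))
    R=V[:3,:3]; o=-R.T@V[:3,3]; return o,R.T@np.array([s[0],-s[1],-1])
def atz(n,uv,z):
    o,d=ray(n,uv); return o+d*(z-o[2])/d[2]
def snap(n,fn=None):
    im=np.array(read_camera(n)); 
    if fn: cv2.imwrite("pics/"+fn,im)
    return im
E
python3 - <<'E'
from h import *
for n in("top","side"):
    snap(n,n+"0.png"); f,cx,cy,k,V=cam(n); print(n,f,cx,cy,k,-V[:3,:3].T@V[:3,3],V[:3,:3].round(2).tolist())
print(bot.get_obs())
E
```

```text
nudge.py
pics
station.py
top 410.97881449673264 281.64160707817507 207.96844978281615 -0.05891411031068447 [ 0.49706059 -0.04730036  1.1329848 ] [[0.02, -1.0, -0.03], [1.0, 0.01, 0.1], [-0.1, -0.03, 1.0]]
side 542.5706775446877 287.29465954739084 211.37639728489714 -0.1051507787213333 [-0.43334417 -0.38229738  1.47445004] [[0.3, -0.95, -0.02], [0.75, 0.23, 0.62], [-0.58, -0.2, 0.79]]
{'t': 0.1, 'q': array([-1.41812607,  0.47770931,  0.02235261,  1.55631309, -0.01151459,
        1.10933022, -0.08313949]), 'joint_vel': array([ 0.0011595 , -0.00323499,  0.00034058, -0.0033902 ,  0.0001479 ,
       -0.00121398,  0.00193514]), 'joint_torque': array([ 4.89860075e-03, -5.97756743e+01,  1.61379453e+00, -2.81955528e+01,
        1.28171218e-02,  5.04479904e-03,  4.53542356e-06]), 'eef_pos': array([0.17390826, 0.65167048, 0.23044526]), 'tool_rot': array([-5.14763652e-05,  1.30033025e-01,  9.91509328e-01, -8.14283760e-04]), 'contact_force': array([ 0.21384699, -0.37250219,  0.00242894]), 'torque': array([-0.00521936,  0.0203827 ,  0.01052945]), 'grasp_force': 0.0, 'gripper_width': 1.000530146716345}
```

View pics/top0.png

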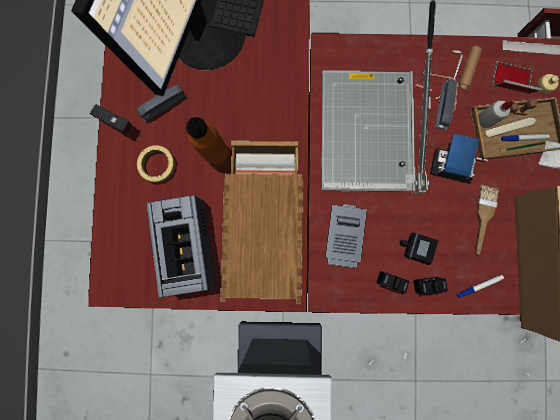

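View pics/side0.png

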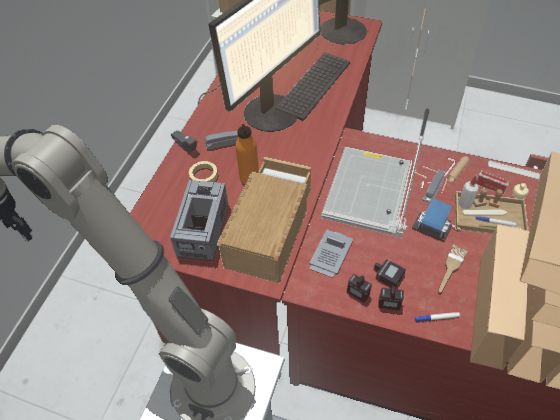

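The top picture shows the unit near (180,245) and the door near (347,236). Packs stand upright at (393,282) and (431,286), and the toppled one is at (420,247). The side view shows the same layout, with a tall wooden box between the unit and the packs. Next I'll enlarge both views.

```bash
python3 - <<'E'
import cv2,numpy as np
def crop(fn,x,y,w,h,s): 
    im=cv2.resize(cv2.imread(fn)[y:y+h,x:x+w],None,fx=s,fy=s,interpolation=cv2.INTER_CUBIC)
    for u in range(x-x%10+10,x+w,10):
        cv2.line(im,((u-x)*s,0),((u-x)*s,6 if u%50 else 25),(0,255,255),1); cv2.putText(im,str(u),((u-x)*s+2,16),0,.35,(0,255,255),1)
    for v in range(y-y%10+10,y+h,10):
        cv2.line(im,(0,(v-y)*s),(6,(v-y)*s),(0,255,255),1); cv2.putText(im,str(v),(8,(v-y)*s+4),0,.35,(0,255,255),1)
    return im
t="pics/top0.png"; s="pics/side0.png"
cv2.imwrite("pics/c1.png",np.hstack([crop(t,142,188,75,115,5),crop(s,168,175,75,115,5)]))
cv2.imwrite("pics/c2.png",crop(t,322,200,130,100,6))
cv2.imwrite("pics/c3.png",crop(s,305,225,110,90,7))
E
```

```text
(no output)
```

View pics/c1.png

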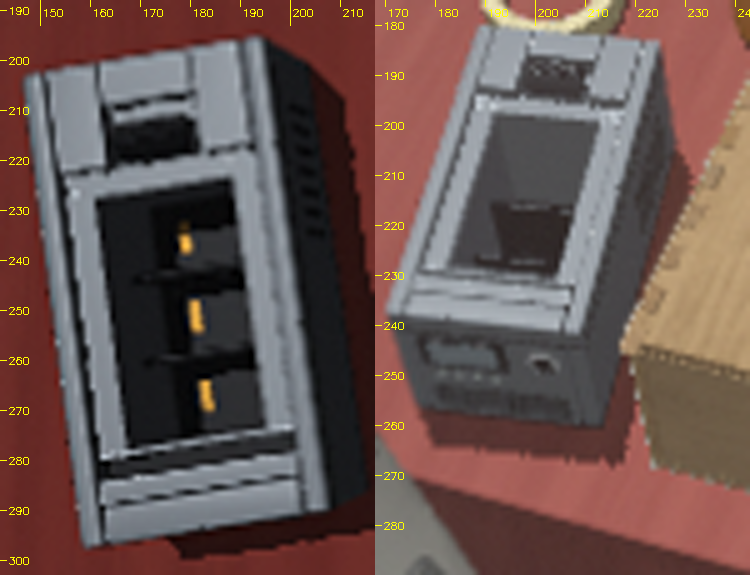

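View pics/c2.png

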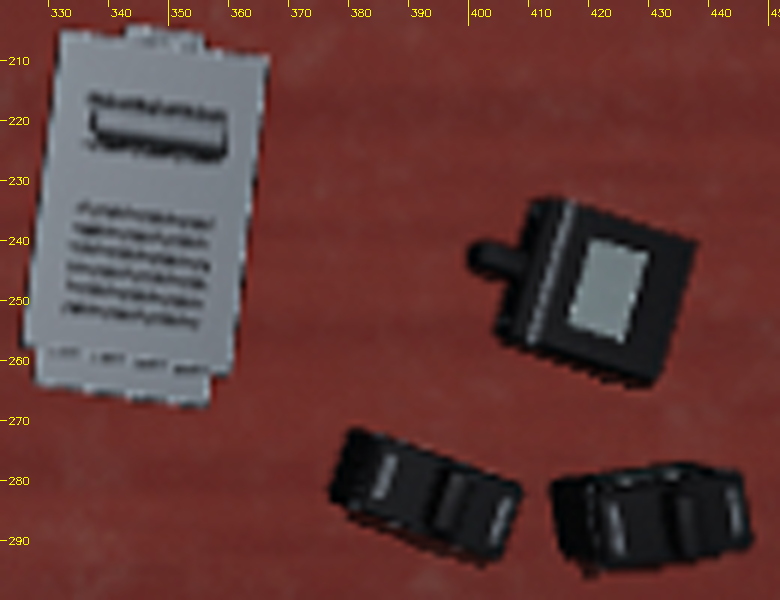

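View pics/c3.png

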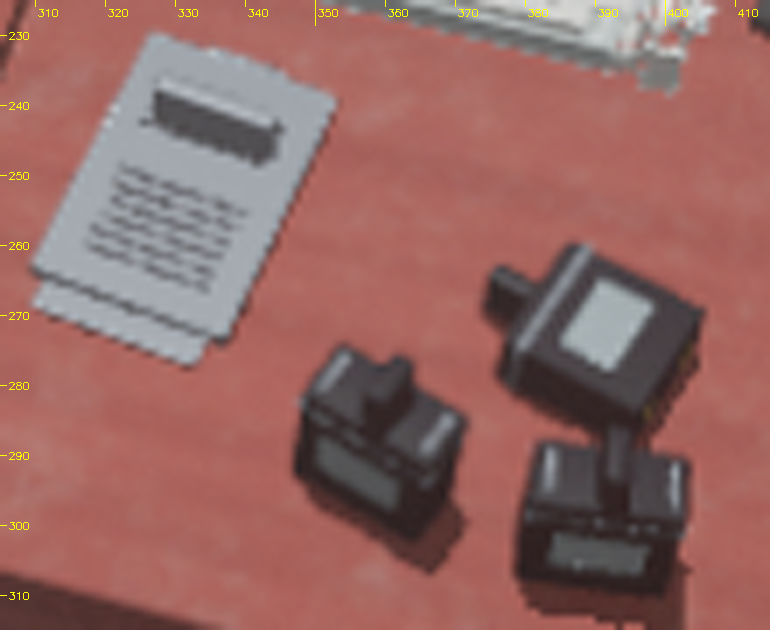

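The crops show the unit's top-face corners in the top view at (146,203), (194,196), (207,290) and (160,297). The door's plate corners are near (332,205), (367,209), (361,262) and (326,257). The packs are clear in both views. Next I'll fit model silhouettes in both views.

```bash
cat > fit.py <<'E'
from h import *
from scipy.optimize import minimize
from scipy.spatial.transform import Rotation as Ro
def box(x0,x1,y0,y1,z0,z1): return np.array([[x,y,z] for x in(x0,x1) for y in(y0,y1) for z in(z0,z1)])/1e3
PACK=[box(-17,17,-33,33,0,70),box(-14,14,-6,6,70,92)]
UNIT=[box(-120,120,-63,63,0,115)]
DOOR=[box(-71,75,-48,48,0,9),box(-87,-71,-40,40,0,3.5),box(75,82,-19,19,0,3.5),box(29,41,-30,30,9,31)]
def lie(m): # toppled: pack z -> horizontal x, pack x -> up
    R=np.array([[0,0,1.],[0,1,0],[-1,0,0]]) ; return [b@R.T+[0,0,.017] for b in m]
S=4
def render(n,m,p,shape=(420,560)):
    im=np.zeros((shape[0]*S,shape[1]*S),np.uint8); R=Ro.from_euler('z',p[2]).as_matrix()
    z=p[3] if len(p)>3 else 0
    for b in m:
        uv=proj(n,b@R.T+[p[0],p[1],z]); h=cv2.convexHull(((uv+.5)*S-.5).astype(np.float32))
        cv2.fillConvexPoly(im,np.round(h*16).astype(np.int32),255,shift=4)
    return cv2.resize(im,(shape[1],shape[0]),interpolation=cv2.INTER_AREA).astype(float)/255
def mask(im):
    im=im.astype(float); rb=(im[...,2]-im[...,0])
    return np.clip((.5-(rb/np.maximum(im[...,2],1)))/.1+.5,0,1)
def fit(m,p0,ims,dil=13,names=("top","side")):
    ms={n:mask(ims[n]) for n in names}
    rois={n:cv2.dilate((render(n,m,p0)>0).astype(np.uint8),np.ones((dil,dil)))>0 for n in names}
    def cost(p): return sum((np.abs(render(n,m,p)-ms[n])*rois[n]).sum()/render(n,m,p0).sum() for n in names)
    r=minimize(cost,p0,method='Nelder-Mead',options=dict(initial_simplex=np.array([p0]+[np.array(p0)+d for d in np.diag([.008,.008,.15])]),xatol=1e-4,fatol=1e-5,maxiter=150))
    return r.x,r.fun
def overlay(n,im,items,fn,roi,s):
    x,y,w,h=roi; o=cv2.resize(im[y:y+h,x:x+w],None,fx=s,fy=s,interpolation=cv2.INTER_CUBIC)
    for m,p in items:
        c,_=cv2.findContours((cv2.resize(render(n,m,p)[y:y+h,x:x+w],None,fx=s,fy=s)>.5).astype(np.uint8),cv2.RETR_EXTERNAL,cv2.CHAIN_APPROX_NONE)
        cv2.drawContours(o,c,-1,(0,255,0),1)
    cv2.imwrite("pics/"+fn,o); return o
E
python3 - <<'E'
from fit import *
ims={n:cv2.imread(f"pics/{n}0.png") for n in("top","side")}
g=lambda u,v,s,x,y:((u+.5)/s-.5+x,(v+.5)/s-.5+y)
T=lambda c,z:atz("top",g(*c,6,322,200),z)
A=T((434,500),.07);B=T((672,520),.07);L=T((600,290),.034);D=T((146,200),.009)
u=[atz("top",g(*c,5,142,188),.115) for c in((22,75),(262,38),(328,508),(90,547))]
U=sum(u)/4; print("unit edge lens",[np.linalg.norm(u[i]-u[i-1]).round(4) for i in range(4)])
us=[atz("side",g(*c,5,168,175),.115) for c in((105,28),(285,42),(205,335),(13,318))]; print("unit top/side centre",U.round(4),(sum(us)/4).round(4))
def ang(a,b): d=b-a; return np.arctan2(d[1],d[0])
yu=ang((u[2]+u[3])/2,(u[0]+u[1])/2)
ya=ang(T((502,522),.07),T((383,477),.07))-np.pi/2; yb=ang(T((736,508),.07),T((615,528),.07))-np.pi/2
yl=ang(T((676,313),.034),T((525,270),.034)); L=L-.035*np.array([np.cos(yl),np.sin(yl),0])
yd=ang(T((120,395),.003),T((165,30),.003))
its={}
for k,m,p in(("unit",UNIT,(*U[:2],yu)),("A",PACK,(*A[:2],ya)),("B",PACK,(*B[:2],yb)),("L",lie(PACK),(*L[:2],yl)),("door",DOOR,(*D[:2],yd))):
    p=np.array(p); x,f=fit(m,p,ims); 
    xt=fit(m,x,ims,names=("top",))[0]; xs=fit(m,x,ims,names=("side",))[0]
    print(k,p.round(4),x.round(4),round(f,3),"top",xt.round(4),"side",xs.round(4)); its[k]=(m,x)
a=overlay("top",ims["top"],[its["unit"]],"x.png",(142,188,75,115),3)
b=overlay("side",ims["side"],[its["unit"]],"x.png",(168,175,75,115),3)
c=overlay("top",ims["top"],its.values(),"x.png",(322,200,130,100),3)
d=overlay("side",ims["side"],its.values(),"x.png",(305,225,110,90),3)
o=np.zeros((600,800,3),np.uint8);o[:345,:225]=a[:345];o[:345,225:450]=b[:345];o[:300,400+50:][:, :350]=c[:,:350];o[330:600,450:780]=d;cv2.imwrite("pics/ov0.png",o)
E
```

```text
unit edge lens [np.float64(0.2388), np.float64(0.124), np.float64(0.2364), np.float64(0.1205)]
unit top/side centre [0.4965 0.2408 0.115 ] [0.4969 0.2396 0.115 ]
unit [0.4965 0.2408 0.1816] [0.4963 0.2425 0.1708] 0.524 top [0.4963 0.2425 0.1708] side [ 0.4815  0.2356 -0.171 ]
A [ 0.4104 -0.3088 -0.3473] [ 0.4108 -0.3128 -0.3524] 1.754 top [ 0.4111 -0.3112 -0.3483] side [ 0.4141 -0.3146 -0.3701]Traceback (most recent call last):
  File "<stdin>", line 16, in <module>
  File "fit.py", line 25, in fit
    r=minimize(cost,p0,method='Nelder-Mead',options=dict(initial_simplex=np.array([p0]+[np.array(p0)+d for d in np.diag([.008,.008,.15])]),xatol=1e-4,fatol=1e-5,maxiter=150))
    res = _minimize_neldermead(fun, x0, args, callback, bounds=bounds,
                               **options)
    fxcc = func(xcc)
    fx = function(np.copy(x), *(wrapper_args + args))
  File "fit.py", line 24, in cost
    def cost(p): return sum((np.abs(render(n,m,p)-ms[n])*rois[n]).sum()/render(n,m,p0).sum() for n in names)
                        ~~~^^^^^^^^^^^^^^^^^^^^^^^^^^^^^^^^^^^^^^^^^^^^^^^^^^^^^^^^^^^^^^^^^^^^^^^^^^^^^^^^^
  File "fit.py", line 24, in <genexpr>
    def cost(p): return sum((np.abs(render(n,m,p)-ms[n])*rois[n]).sum()/render(n,m,p0).sum() for n in names)
                                                                        ~~~~~~^^^^^^^^
  File "fit.py", line 15, in render
    uv=proj(n,b@R.T+[p[0],p[1],z]); h=cv2.convexHull(((uv+.5)*S-.5).astype(np.float32))
  File "h.py", line 7, in proj
    f,cx,cy,k,V=cam(n); P=np.atleast_2d(P); c=P@V[:3,:3].T+V[:3,3]
                ~~~^^^
  File "h.py", line 4, in cam
    i=camera_info(n); f=210/np.tan(np.radians(i["vertical_fov"])/2)
ValueError: time passes only in moves, steps and waits
```

```bash
python3 - <<'E'
from h import *
import json
json.dump({n:{k:(np.array(v).tolist()) for k,v in camera_info(n).items()} for n in("top","side")},open("cam.json","w"))
t,s=cv2.imread("pics/top0.png"),cv2.imread("pics/side0.png")
print("wood t",t[230,390],t[300,180],"shadow t",t[293,420],t[250,212],"black",t[280,412],t[285,400],t[250,203],t[275,380])
print("wood s",s[250,360],s[200,175],"shadow s",s[303,364],s[310,398],s[266,200],s[210,228],"black",s[290,350],s[300,385],s[295,355],s[240,205],s[220,215])
E
sed -i 's/^def cam(n):/import json\nCI=None\ndef cam(n):\n    global CI\n    CI=CI or json.load(open("cam.json"))/; s/i=camera_info(n)/i=CI[n]/' h.py; sed -n 1,10p h.py
```

```text
wood t [ 44  47 111] [ 38  42 105] shadow t [10  9 16] [15 17 41] black [ 43  49 106] [30 27 26] [20 18 18] [9 8 6]
wood s [ 94  99 169] [ 87  93 162] shadow s [49 52 87] [43 45 74] [ 64  69 123] [50 56 89] black [69 68 72] [39 38 50] [43 42 53] [105  99  98] [70 68 70]
import numpy as np, cv2
from station import bot, ticket, read_camera, camera_info
import json
CI=None
def cam(n):
    global CI
    CI=CI or json.load(open("cam.json"))
    i=CI[n]; f=210/np.tan(np.radians(i["vertical_fov"])/2)
    return f,i["cx"],i["cy"],i["k1"],np.array(i["view"])
def proj(n,P):
```

```bash
sed -i 's/(.5-(rb/(.33-(rb/; s/dil=13/dil=9/' fit.py
cat > run0.py <<'E'
from fit import *
ims={n:cv2.imread(f"pics/{n}0.png") for n in("top","side")}
g=lambda u,v,s,x,y:((u+.5)/s-.5+x,(v+.5)/s-.5+y)
T=lambda c,z:atz("top",g(*c,6,322,200),z)
A=T((434,500),.07);B=T((672,520),.07);L=T((600,290),.034);D=T((146,200),.009)
def ang(a,b): d=b-a; return np.arctan2(d[1],d[0])
ya=-.35; yb=ang(T((736,508),.07),T((615,528),.07))-np.pi/2
yl=ang(T((676,313),.034),T((525,270),.034)); L=L-.035*np.array([np.cos(yl),np.sin(yl),0])
yd=ang(T((120,395),.003),T((165,30),.003))
its={}
for k,m,p in(("unit",UNIT,(.4967,.2402,.1816)),("A",PACK,(*A[:2],ya)),("B",PACK,(*B[:2],yb)),("L",lie(PACK),(*L[:2],yl)),("door",DOOR,(*D[:2],yd))):
    p=np.array(p); x,f=fit(m,p,ims); 
    xt,ft=fit(m,x,ims,names=("top",)); xs,fs=fit(m,x,ims,names=("side",))
    print(k,p.round(4),x.round(4),round(f,3),"top",xt.round(4),round(ft,3),"side",xs.round(4),round(fs,3)); its[k]=(m,x)
a=overlay("top",ims["top"],[its["unit"]],"x.png",(142,188,75,115),3)
b=overlay("side",ims["side"],[its["unit"]],"x.png",(168,175,75,115),3)
c=overlay("top",ims["top"],its.values(),"x.png",(322,200,116,100),3)
d=overlay("side",ims["side"],its.values(),"x.png",(305,225,110,90),3)
o=np.zeros((600,800,3),np.uint8);o[:345,:225]=a;o[:345,225:450]=b;o[:300,452:]=c;o[330:600,450:780]=d;cv2.imwrite("pics/ov0.png",o)
E
python3 run0.py
```

```text
unit [0.4967 0.2402 0.1816] [0.4972 0.2421 0.1822] 0.11 top [0.4966 0.2426 0.1788] 0.038 side [0.5038 0.2439 0.1835] 0.043
A [ 0.4104 -0.3088 -0.35  ] [ 0.4112 -0.3122 -0.3314] 0.27 top [ 0.4112 -0.3112 -0.3357] 0.118 side [ 0.4148 -0.3126 -0.3183] 0.148
B [ 0.4031 -0.4105  0.1708] [ 0.4035 -0.4122  0.1002] 0.385 top [ 0.4027 -0.4128  0.1003] 0.118 side [ 0.408  -0.4123  0.0205] 0.223
L [ 0.4914 -0.4257  1.3064] [ 0.4925 -0.4278  1.2889] 0.408 top [ 0.4917 -0.4279  1.2986] 0.12 side [ 0.4925 -0.4278  1.2889] 0.275
door [ 0.5385 -0.1936 -0.1197] [ 0.5378 -0.1931 -0.1212] 0.079 top [ 0.536  -0.1934 -0.1217] 0.024 side [ 0.54   -0.1932 -0.1191] 0.022
```

View pics/ov0.png

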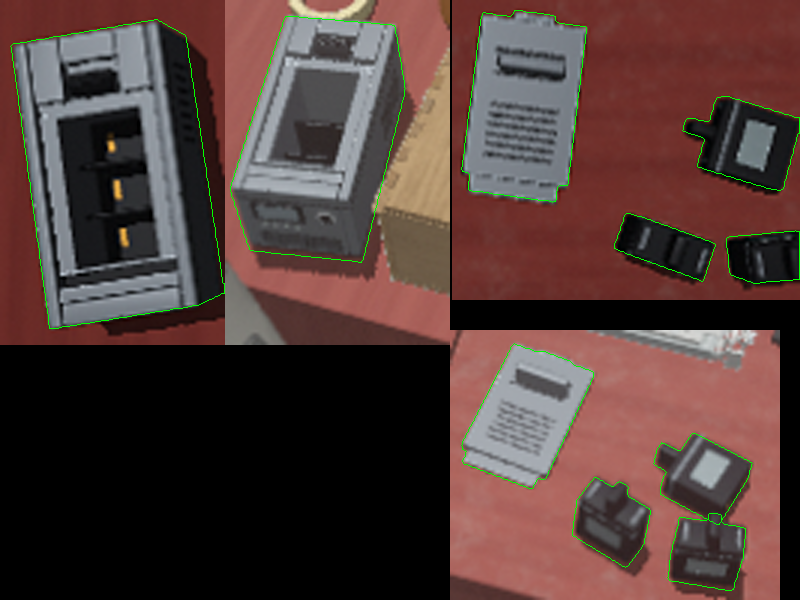

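The overlay confirms the fits, with every contour hugging its object in both views. The unit is at (0.497,0.242) with yaw 0.181. Upright packs A (0.411,-0.312) and B (0.403,-0.412), the toppled pack L and the door are also placed. Next is a helper that works out moves in tool axes.

```bash
cat > d.py <<'E'
# d.py x y z axisyaw [more waypoints...]: deltas in tool axes; turn given first (applied before the shifts)
import sys; from h import *
from scipy.spatial.transform import Rotation as Ro
a=list(map(float,sys.argv[1:])); o=bot.get_obs(); q=o["tool_rot"]; R=Ro.from_quat([q[1],q[2],q[3],q[0]]).as_matrix(); p=np.array(o["eef_pos"])
print("t",round(o["t"],1),"tcp",p.round(4),"yaw",round(np.arctan2(R[1,1],R[0,1]),4),"lean",round(np.arccos(-R[2,2]),4),"q7",o["q"][6].round(2),"F",np.round(o["contact_force"],1))
for i in range(0,len(a),4):
    t=np.array(a[i:i+3]); dy=(a[i+3]-np.arctan2(R[1,1],R[0,1])+np.pi/2)%np.pi-np.pi/2
    Rn=Ro.from_euler('z',dy).as_matrix()@R
    print("turn",round(-dy,4),"then tool d",(Rn.T@(t-p)).round(4),"| unturned d",(R.T@(t-p)).round(4)); p,R=t,Rn
E
python3 d.py .46 .3 .30 1.31  .4112 -.3118 .20 1.235 .4112 -.3118 .079 1.235
```

```text
t 0.1 tcp [0.1739 0.6517 0.2304] yaw 1.31 lean 0.0016 q7 -0.08 F [ 0.2 -0.4  0. ]
turn -0.0 then tool d [-0.3671 -0.2661 -0.0691] | unturned d [-0.3671 -0.2661 -0.0691]
turn 0.075 then tool d [-0.1555 -0.5935  0.101 ] | unturned d [-0.1106 -0.6035  0.101 ]
turn -0.0 then tool d [0.     0.0002 0.121 ] | unturned d [0.     0.0002 0.121 ]
```

```bash
echo '[-0.02, -0.015, -0.04, 0, 0.6, -0.03, -0.02, -0.03, 0, 0.6, -0.035, -0.026, 0, 0, 0.6, -0.035, -0.026, 0, 0, 0.6, -0.035, -0.026, 0, 0, 0.6, -0.035, -0.026, 0, 0, 0.6, -0.035, -0.026, 0, 0, 0.6, -0.035, -0.026, 0, 0, 0.6, -0.035, -0.026, 0, 0, 0.6, -0.035, -0.026, 0, 0, 0.6, -0.035, -0.026, 0, 0, 0.6, 0, 0, 0, 0, 0.6]' | python3 nudge.py 25; python3 d.py .4112 -.3118 .20 1.235
```

```text
t: 1.3
eef_pos: [0.4614, 0.2914, 0.3013]
tool_rot: [0.001, 0.135, 0.991, -0.001]
contact_force: [0.1, 0.2, 0.9]
gripper_width: 0.602
grasp_force: 0.0
t 1.3 tcp [0.4614 0.2914 0.3013] yaw 1.2993 lean 0.0031 q7 0.67 F [0.1 0.2 0.9]
turn 0.0643 then tool d [-0.1512 -0.5858  0.1029] | unturned d [-0.1132 -0.5944  0.1028]
```

```bash
echo '[-0.008, -0.043, 0, 0, 0.6, -0.008, -0.043, 0, 0, 0.6, -0.008, -0.043, 0, 0, 0.6, -0.008, -0.043, 0, 0, 0.6, -0.008, -0.043, 0, 0, 0.6, -0.008, -0.043, 0, 0, 0.6, -0.008, -0.043, 0, 0, 0.6, -0.008, -0.043, 0, 0, 0.6, -0.008, -0.043, 0, 0, 0.6, -0.008, -0.043, 0, 0, 0.6, -0.008, -0.043, 0.02, 0, 0.6, -0.008, -0.043, 0.03, 0, 0.6, -0.008, -0.043, 0.03, 0, 0.6, -0.008, -0.035, 0.02, 0, 0.6, 0, 0, 0, 0, 0.6, 0, 0, 0, 0, 0.6]' | python3 nudge.py ; python3 d.py .4112 -.3118 .079 1.235
python3 - <<'E'
from h import *
snap("top","top1.png")
E
```

```text
t: 2.9
eef_pos: [0.4121, -0.2998, 0.204]
tool_rot: [-0.001, 0.131, 0.991, -0.0]
contact_force: [-0.3, 1.0, -0.0]
gripper_width: 0.602
grasp_force: 0.0
t 2.9 tcp [ 0.4121 -0.2998  0.204 ] yaw 1.308 lean 0.0023 q7 2.07 F [-0.3  1.  -0. ]
turn 0.073 then tool d [-0.0034 -0.0116  0.125 ] | unturned d [-0.0025 -0.0118  0.125 ]
```

```bash
echo '[-0.0025, -0.0118, 0, 0.073, 0.6, 0, 0, 0.035, 0, 0.6, 0, 0, 0.035, 0, 0.6, 0, 0, 0.02, 0, 0.6, 0, 0, 0, 0, 0.6, 0, 0, 0, 0, 0.6]' | python3 nudge.py ; python3 d.py .4112 -.3118 .079 1.235
python3 - <<'E'
from h import *
a=snap("top")[240:320,340:450];b=snap("side")[230:330,320:430]
r=lambda i:cv2.resize(i,(400,int(400*i.shape[0]/i.shape[1])),interpolation=cv2.INTER_CUBIC)
a,b=r(a),r(b);o=np.zeros((max(len(a),len(b)),800,3),np.uint8);o[:len(a),:400]=a;o[:len(b),400:]=b;cv2.imwrite("pics/v1.png",o)
E
```

```text
t: 3.55
eef_pos: [0.4132, -0.3108, 0.1157]
tool_rot: [0.001, 0.165, 0.986, 0.0]
contact_force: [0.5, 0.6, -0.4]
gripper_width: 0.599
grasp_force: 0.0
t 3.5 tcp [ 0.4132 -0.3108  0.1157] yaw 1.2389 lean 0.0012 q7 2.16 F [ 0.5  0.6 -0.4]
turn 0.0039 then tool d [ 0.0016 -0.0016  0.0367] | unturned d [ 0.0016 -0.0016  0.0367]
```

View pics/v1.png

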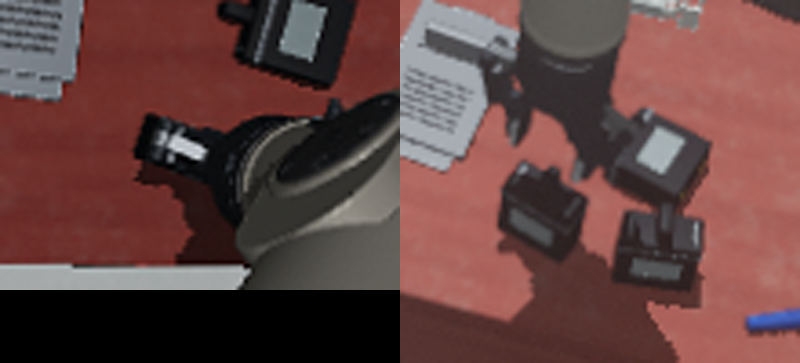

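The fingers straddle pack A's ridge in both views, with tips near (515,130) and (580,170) in the right half. Next I'll descend and close.

```bash
echo '[0.0016, -0.0016, 0.02, 0, 0.6, 0, 0, 0.019, 0, 0.6, 0, 0, 0, 0, 0.6, 0, 0, 0, 0, 0, 0, 0, 0, 0, 0, 0, 0, 0, 0, 0, 0, 0, 0, 0, 0, 0, 0, 0, 0, 0, 0, 0, 0, 0, 0]' | python3 nudge.py 50; python3 d.py .4112 -.3118 .3 1.235 .45 .05 .3 1.6 .4439 .2325 .3 1.752
```

```text
t: 4.55
eef_pos: [0.4111, -0.3132, 0.0771]
tool_rot: [0.001, 0.166, 0.986, -0.0]
contact_force: [-1.2, 1.7, 6.9]
gripper_width: 0.126
grasp_force: 49.9
t 4.5 tcp [ 0.4111 -0.3132  0.0771] yaw 1.2369 lean 0.0025 q7 2.21 F [-1.2  1.7  6.9]
turn 0.0019 then tool d [-2.000e-04  1.400e-03 -2.229e-01] | unturned d [-2.000e-04  1.400e-03 -2.229e-01]
turn -0.365 then tool d [-4.930e-02  3.605e-01  1.000e-04] | unturned d [ 8.260e-02  3.544e-01 -2.000e-04]
turn -0.152 then tool d [-2.690e-02  1.806e-01  1.000e-04] | unturned d [0.0008 0.1826 0.    ]
```

```bash
python3 - <<'E'
from h import *
from scipy.optimize import least_squares
g=lambda u,v,x,y:((u+.5)/5-.5+x,(v+.5)/5-.5+y)
well=[(95,198),(233,177),(265,428),(122,450)];wm=[(53,36),(53,-36),(-75,-36),(-75,36)]
rim=[(22,75),(262,38),(328,508),(90,547)];rm=[(120,63),(120,-63),(-120,-63),(-120,63)]
srim=[(105,28),(285,42),(205,335),(13,318)]
w=[atz("top",g(*c,142,188),.106)[:2] for c in well]; r=[atz("top",g(*c,142,188),.115)[:2] for c in rim]; s=[atz("side",g(*c,168,175),.115)[:2] for c in srim]
def f(m,P):
    m=np.array(m)/1e3
    def e(p): c,s_=np.cos(p[2]),np.sin(p[2]); return (m@np.array([[c,s_],[-s_,c]])+p[:2]-P).ravel()
    q=least_squares(e,[.497,.24,.18]); print(q.x.round(4),(q.fun.reshape(-1,2)*1e3).round(1).tolist())
f(wm,w);f(rm,r);f(rm,s);f(wm+rm,w+r)
E
echo '[0, 0, -0.02, 0, 0, 0, 0, -0.045, 0, 0, 0, 0, -0.045, 0, 0, 0, 0, -0.045, 0, 0, 0, 0, -0.045, 0, 0, 0, 0, -0.03, 0, 0, 0, 0, 0, 0, 0]' | python3 nudge.py; python3 d.py .45 .05 .31 1.6
```

```text
[0.4959 0.2425 0.1594] [[0.6, 0.6], [0.2, -0.1], [-1.0, 0.2], [0.2, -0.8]]
[0.4965 0.2408 0.1801] [[0.1, 0.9], [2.3, -0.8], [-1.0, -2.8], [-1.5, 2.7]]
[0.4969 0.2396 0.1811] [[0.5, 1.8], [-0.3, -0.9], [-0.5, -2.7], [0.4, 1.9]]
[0.4962 0.2418 0.1749] [[0.1, 0.5], [0.9, 0.0], [0.1, -1.6], [0.1, -2.8], [0.2, 1.3], [1.8, -0.5], [-1.7, -1.3], [-1.6, 4.4]]
t: 5.25
eef_pos: [0.4116, -0.3142, 0.31]
tool_rot: [0.004, 0.166, 0.986, -0.0]
contact_force: [0.4, -0.3, -3.4]
gripper_width: 0.125
grasp_force: 49.3
t 5.2 tcp [ 0.4116 -0.3142  0.31  ] yaw 1.2366 lean 0.0081 q7 1.93 F [ 0.4 -0.3 -3.4]
turn -0.3634 then tool d [-0.049   0.363   0.0005] | unturned d [ 0.0832  0.3567 -0.0006]
```

```bash
echo '[0.009, 0.03, 0, 0, 0, 0.01, 0.045, 0, 0, 0, 0.01, 0.045, 0, 0, 0, 0.01, 0.045, 0, 0, 0, 0.01, 0.045, 0, 0, 0, 0.01, 0.045, 0, 0, 0, 0.01, 0.045, 0, 0, 0, 0.01, 0.045, 0, 0, 0, 0, 0, 0, -0.12, 0, 0, 0, 0, -0.12, 0, 0, 0, 0, -0.12, 0, 0, 0, 0, -0.15, 0, 0, 0, 0, 0, 0]' | python3 nudge.py; python3 d.py .5291 .2476 .30 1.747
```

```text
t: 6.55
eef_pos: [0.4474, 0.0389, 0.3043]
tool_rot: [-0.001, -0.089, 0.996, -0.0]
contact_force: [0.0, 0.1, -3.1]
gripper_width: 0.125
grasp_force: 49.4
t 6.5 tcp [0.4474 0.0389 0.3043] yaw 1.7483 lean 0.0027 q7 1.53 F [ 0.   0.1 -3.1]
turn 0.0013 then tool d [-0.117   0.1911  0.004 ] | unturned d [-0.1173  0.191   0.004 ]
```

```bash
echo '[-0.015, 0.025, 0, 0, 0, -0.022, 0.036, 0, 0, 0, -0.022, 0.036, 0, 0, 0, -0.022, 0.036, 0, 0, 0, -0.022, 0.036, 0, 0, 0, -0.014, 0.022, 0.02, 0, 0, 0, 0, 0.03, 0, 0, 0, 0, 0.03, 0, 0, 0, 0, 0.02, 0, 0, 0, 0, 0, 0, 0, 0, 0, 0, 0, 0]' | python3 nudge.py; python3 d.py .5291 .2476 .20 1.747
python3 - <<'E'
from h import *
a=snap("top")[180:310,135:235];b=snap("side")[150:280,160:260]
r=lambda i:cv2.resize(i,(400,int(400*i.shape[0]/i.shape[1])),interpolation=cv2.INTER_CUBIC)
cv2.imwrite("pics/v2.png",np.hstack([r(a),r(b)]))
E
```

```text
t: 7.65
eef_pos: [0.53, 0.2475, 0.2055]
tool_rot: [-0.001, -0.087, 0.996, -0.0]
contact_force: [1.6, 0.7, -2.6]
gripper_width: 0.127
grasp_force: 49.4
t 7.7 tcp [0.53   0.2475 0.2055] yaw 1.7445 lean 0.0013 q7 1.34 F [ 1.6  0.7 -2.6]
turn -0.0025 then tool d [0.0009 0.0003 0.0055] | unturned d [0.0009 0.0003 0.0055]
```

View pics/v2.png

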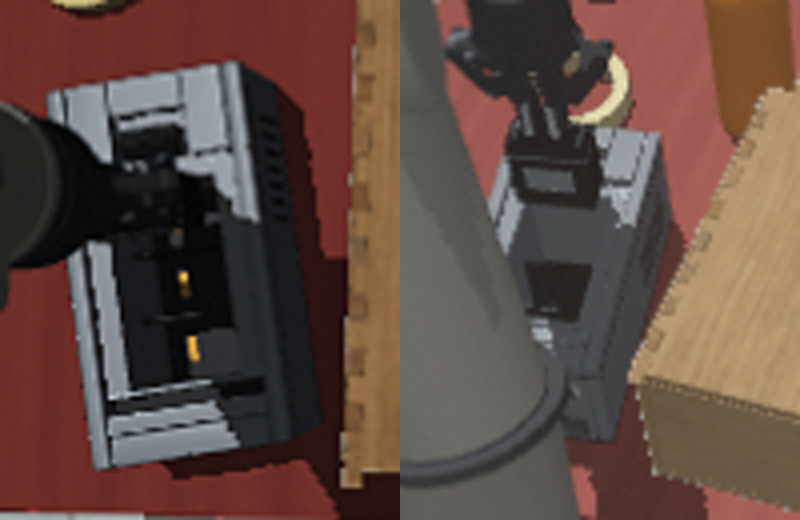

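The pack is held straight above the rear bay, at about (150,180) in the left half. I'll lower it while watching the force.

```bash
echo '[0.0009, 0, 0.012, 0, 0, 0, 0, 0.012, 0, 0, 0, 0, 0.012, 0, 0, 0, 0, 0.012, 0, 0, 0, 0, 0.012, 0, 0, 0, 0, 0, 0, 0]' | python3 nudge.py; echo '[0, 0, 0.01, 0, 0, 0, 0, 0.01, 0, 0, 0, 0, 0.01, 0, 0, 0, 0, 0.01, 0, 0, 0, 0, 0, 0, 0]' | python3 nudge.py;python3 d.py .5291 .2476 .087 1.747
```

```text
t: 8.35
eef_pos: [0.528, 0.2469, 0.1434]
tool_rot: [-0.002, -0.088, 0.996, -0.001]
contact_force: [0.3, -0.3, -3.7]
gripper_width: 0.125
grasp_force: 49.4
t: 8.85
eef_pos: [0.5283, 0.2471, 0.104]
tool_rot: [-0.001, -0.088, 0.996, -0.001]
contact_force: [-1.7, -1.0, -2.9]
gripper_width: 0.121
grasp_force: 49.4
t 8.8 tcp [0.5283 0.2471 0.104 ] yaw 1.747 lean 0.003 q7 1.39 F [-1.7 -1.  -2.9]
turn 0.0 then tool d [-0.001   0.0004  0.017 ] | unturned d [-0.001   0.0004  0.017 ]
```

```bash
echo '[0, 0, 0.008, 0, 0, 0, 0, 0.007, 0, 0, 0, 0, 0, 0, 0]' | python3 nudge.py;echo '[0, 0, 0, 0, 0.35, 0, 0, 0, 0, 0.35, 0, 0, 0, 0, 0.35, 0, 0, -0.02, 0, 0.35, 0, 0, -0.04, 0, 0.35, 0, 0, -0.04, 0, 0.35, 0, 0, -0.05, 0, 0.35, 0, 0, -0.05, 0, 0.35, 0, 0, 0, 0, 0.35]' | python3 nudge.py; python3 d.py .46 .05 .30 1.67  .4035 -.4122 .20 1.67
```

```text
t: 9.15
eef_pos: [0.5287, 0.2473, 0.0897]
tool_rot: [-0.001, -0.088, 0.996, -0.0]
contact_force: [-0.6, 0.5, -2.6]
gripper_width: 0.127
grasp_force: 49.4
t: 10.05
eef_pos: [0.5332, 0.2489, 0.2989]
tool_rot: [0.006, -0.088, 0.996, 0.003]
contact_force: [-0.2, 0.1, 0.3]
gripper_width: 0.347
grasp_force: 0.0
t 10.1 tcp [0.5332 0.2489 0.2989] yaw 1.7464 lean 0.014 q7 1.31 F [-0.2  0.1  0.3]
turn 0.0764 then tool d [ 0.0925 -0.1906 -0.0034] | unturned d [ 0.1067 -0.183  -0.0035]
turn -0.0 then tool d [ 0.1032 -0.4549  0.0961] | unturned d [ 0.1032 -0.4549  0.0961]
```

```bash
echo '[0.015, -0.025, 0, 0.076, 0.5, 0.022, -0.04, 0, 0, 0.5, 0.022, -0.044, 0, 0, 0.5, 0.02, -0.044, 0, 0, 0.5, 0.01, -0.04, 0, 0, 0.5, 0, 0, 0, 0, 0.5, 0, 0, 0, 0, 0.5]' | python3 nudge.py; cat > look.py <<'E'
from fit import *
import sys
tag=sys.argv[1]
ims={n:snap(n,f"{n}{tag}.png") for n in("top","side")}
M={"B":(PACK,(.4035,-.4122,.1)),"L":(lie(PACK),(.492,-.4279,1.294)),"door":(DOOR,(.5375,-.1932,-.1212)),"Ls":(PACK,(.488,-.444,-.27)),"bay3":(PACK,(.5291,.2476,.176,.01))}
for a in sys.argv[2:]:
    k,_,v=a.partition("@"); m,p=M[k]
    if v: p=tuple(map(float,v.split(",")))
    for ns in(("top","side"),("top",),("side",)):
        x,f=fit(m,np.array(p),ims,names=ns); print(k,ns,x.round(4),round(f,3))
E
python3 look.py 2 B L door
```

```text
t: 10.75
eef_pos: [0.4621, 0.0452, 0.291]
tool_rot: [0.001, -0.049, 0.999, 0.001]
contact_force: [0.4, 0.5, -0.2]
gripper_width: 0.502
grasp_force: 0.0
B ('top', 'side') [ 0.4035 -0.4122  0.1004] 0.409
B ('top',) [ 0.4031 -0.4121  0.1015] 0.123
B ('side',) [ 0.4089 -0.4125  0.0094] 0.241
L ('top', 'side') [ 0.4913 -0.4287  1.2795] 0.411
L ('top',) [ 0.492  -0.4269  1.2992] 0.12
L ('side',) [ 0.4936 -0.4275  1.2997] 0.29
door ('top', 'side') [ 0.5378 -0.1931 -0.1222] 0.08
door ('top',) [ 0.536  -0.1935 -0.1176] 0.024
door ('side',) [ 0.5402 -0.1931 -0.1241] 0.022
```

```bash
python3 d.py .4042 -.4122 .20 1.675;echo '[0.005, -0.03, 0, 0, 0.5, 0.008, -0.045, 0, 0, 0.5, 0.01, -0.045, 0, 0, 0.5, 0.01, -0.045, 0, 0, 0.5, 0.01, -0.045, 0, 0, 0.5, 0.01, -0.045, 0, 0, 0.5, 0.01, -0.045, 0, 0, 0.5, 0.01, -0.045, 0.02, 0, 0.5, 0.01, -0.045, 0.03, 0, 0.5, 0.01, -0.04, 0.03, 0, 0.5, 0.005, -0.02, 0.01, 0, 0.5, 0, 0, 0, 0, 0.5, 0, 0, 0, 0, 0.5]' | python3 nudge.py;python3 d.py .4042 -.4122 .12 1.675
```

```text
t 10.8 tcp [0.4624 0.047  0.2908] yaw 1.6725 lean 0.0006 q7 1.48 F [ 0.3  0.6 -0.3]
turn -0.0025 then tool d [ 0.1056 -0.4507  0.0905] | unturned d [ 0.1045 -0.4509  0.0905]
t: 12.15
eef_pos: [0.4112, -0.4058, 0.2035]
tool_rot: [-0.001, -0.051, 0.999, 0.0]
contact_force: [-0.2, 0.4, 0.8]
gripper_width: 0.495
grasp_force: 0.0
t 12.2 tcp [ 0.4112 -0.4058  0.2035] yaw 1.6723 lean 0.0013 q7 2.69 F [-0.2  0.4  0.8]
turn -0.0027 then tool d [ 0.0076 -0.0057  0.0835] | unturned d [ 0.0076 -0.0057  0.0835]
```

```bash
echo '[0.0076, -0.0057, 0.02, 0, 0.5, 0, 0, 0.035, 0, 0.5, 0, 0, 0.035, 0, 0.5, 0, 0, 0.03, 0, 0.5, 0, 0, 0.005, 0, 0.5, 0, 0, 0, 0, 0.5]' | python3 nudge.py;python3 d.py .4042 -.4122 .077 1.675
```

```text
t: 12.75
eef_pos: [0.4044, -0.4117, 0.0794]
tool_rot: [0.0, -0.051, 0.999, 0.0]
contact_force: [0.5, -0.2, 0.6]
gripper_width: 0.499
grasp_force: 0.0
t 12.8 tcp [ 0.4044 -0.4117  0.0794] yaw 1.6734 lean 0.0008 q7 2.83 F [ 0.5 -0.2  0.6]
turn -0.0016 then tool d [ 0.0003 -0.0005  0.0024] | unturned d [ 0.0003 -0.0005  0.0024]
```

```bash
echo '[0, 0, 0, 0, 0, 0, 0, 0, 0, 0, 0, 0, 0, 0, 0, 0, 0, 0, 0, 0, 0, 0, 0, 0, 0, 0, 0, 0, 0, 0]' | python3 nudge.py;python3 d.py .4042 -.4122 .30 1.675
```

```text
t: 13.35
eef_pos: [0.4049, -0.4136, 0.0809]
tool_rot: [0.002, -0.05, 0.999, -0.001]
contact_force: [1.0, 2.9, 7.9]
gripper_width: 0.121
grasp_force: 52.0
t 13.3 tcp [ 0.4049 -0.4136  0.0809] yaw 1.6714 lean 0.0036 q7 2.83 F [1.  2.9 7.9]
turn -0.0036 then tool d [-2.000e-04  1.200e-03 -2.191e-01] | unturned d [-2.000e-04  1.200e-03 -2.191e-01]
```

```bash
echo '[0, 0, -0.02, 0, 0, 0, 0, -0.045, 0, 0, 0, 0, -0.045, 0, 0, 0, 0, -0.045, 0, 0, 0, 0, -0.045, 0, 0, 0, 0, -0.03, 0, 0, -0.005, 0.03, 0, 0, 0, -0.01, 0.045, 0, 0, 0, -0.01, 0.045, 0, 0, 0, -0.01, 0.045, 0, 0, 0, -0.01, 0.045, 0, 0, 0, -0.01, 0.045, 0, 0, 0, -0.01, 0.045, 0, 0, 0, -0.01, 0.045, 0, 0, 0, -0.01, 0.045, 0, 0, 0, -0.005, 0.045, 0, 0, 0, 0, 0.03, 0, 0, 0, 0, 0, 0, 0, 0]' | python3 nudge.py;python3 d.py .4858 .2399 .30 1.747
```

```text
t: 15.15
eef_pos: [0.4454, 0.063, 0.309]
tool_rot: [-0.0, -0.054, 0.999, 0.0]
contact_force: [-0.2, 0.1, -3.1]
gripper_width: 0.125
grasp_force: 50.7
t 15.2 tcp [0.4454 0.063  0.309 ] yaw 1.6781 lean 0.0011 q7 1.41 F [-0.2  0.1 -3.1]
turn -0.0689 then tool d [-0.0708  0.167   0.0091] | unturned d [-0.0591  0.1715  0.0091]
```

```bash
echo '[-0.01, 0.03, 0, 0, 0, -0.014, 0.042, 0, 0, 0, -0.014, 0.042, 0, 0, 0, -0.012, 0.034, 0, 0, 0, -0.009, 0.0235, 0.01, 0, 0, 0, 0, 0.04, -0.069, 0, 0, 0, 0.04, 0, 0, 0, 0, 0.02, 0, 0, 0, 0, 0, 0, 0, 0, 0, 0, 0, 0]' | python3 nudge.py;python3 d.py .4858 .2399 .19 1.747
```

```text
t: 16.15
eef_pos: [0.4884, 0.2345, 0.1999]
tool_rot: [0.0, -0.084, 0.996, -0.0]
contact_force: [0.8, -0.2, -1.8]
gripper_width: 0.125
grasp_force: 50.7
t 16.1 tcp [0.4884 0.2345 0.1999] yaw 1.7388 lean 0.0006 q7 1.3 F [ 0.8 -0.2 -1.8]
turn -0.0082 then tool d [0.0016 0.0058 0.0099] | unturned d [0.0017 0.0058 0.0099]
```

```bash
echo '[0.0017, 0.0058, 0.01, -0.008, 0, 0, 0, 0.012, 0, 0, 0, 0, 0.012, 0, 0, 0, 0, 0.012, 0, 0, 0, 0, 0.005, 0, 0, 0, 0, 0, 0, 0]' | python3 nudge.py;python3 d.py .4858 .2399 .15 1.747;  echo '[0, 0, 0.01, 0, 0, 0, 0, 0.01, 0, 0, 0, 0, 0.01, 0, 0, 0, 0, 0.01, 0, 0, 0, 0, 0, 0, 0]' | python3 nudge.py;python3 d.py .4858 .2399 .093 1.747
```

```text
t: 16.75
eef_pos: [0.4845, 0.2404, 0.147]
tool_rot: [-0.001, -0.089, 0.996, -0.001]
contact_force: [0.4, -0.3, -2.4]
gripper_width: 0.126
grasp_force: 51.6
t 16.8 tcp [0.4845 0.2404 0.147 ] yaw 1.7481 lean 0.0022 q7 1.33 F [ 0.4 -0.3 -2.4]
turn 0.0011 then tool d [-0.0012 -0.0007 -0.003 ] | unturned d [-0.0012 -0.0007 -0.003 ]
t: 17.25
eef_pos: [0.4841, 0.24, 0.1064]
tool_rot: [-0.001, -0.089, 0.996, -0.001]
contact_force: [-0.5, -0.5, -1.7]
gripper_width: 0.123
grasp_force: 51.6
t 17.2 tcp [0.4841 0.24   0.1064] yaw 1.7481 lean 0.0031 q7 1.36 F [-0.5 -0.5 -1.7]
turn 0.0011 then tool d [-0.0017 -0.0004  0.0134] | unturned d [-0.0017 -0.0004  0.0134]
```

Free descent again; I'll set it down and let go.

```bash
echo '[-0.001, 0, 0.007, 0, 0, 0, 0, 0.006, 0, 0, 0, 0, 0, 0, 0]' | python3 nudge.py;echo '[0, 0, 0, 0, 0.35, 0, 0, 0, 0, 0.35, 0, 0, 0, 0, 0.35, 0, 0, -0.02, 0, 0.35, 0, 0, -0.04, 0, 0.35, 0, 0, -0.04, 0, 0.35, 0, 0, -0.05, 0, 0.35, 0, 0, -0.05, 0, 0.35, 0.008, -0.03, 0, 0, 0.35, 0.012, -0.04, 0, 0.1, 0.35, 0.012, -0.04, 0, 0.12, 0.35, 0.012, -0.04, 0, 0.12, 0.35, 0, 0, 0, 0, 0.35]' | python3 nudge.py; python3 look.py 3 bay3 bay3@.4858,.2399,.176,.01 L door
```

```text
t: 17.55
eef_pos: [0.4858, 0.2406, 0.0944]
tool_rot: [-0.001, -0.088, 0.996, -0.0]
contact_force: [0.6, 0.1, -3.3]
gripper_width: 0.122
grasp_force: 51.6
t: 18.85
eef_pos: [0.4549, 0.0823, 0.2955]
tool_rot: [-0.0, 0.087, 0.996, 0.0]
contact_force: [-0.1, -0.4, 0.4]
gripper_width: 0.351
grasp_force: 0.0Traceback (most recent call last):
  File "look.py", line 10, in <module>
    x,f=fit(m,np.array(p),ims,names=ns); print(k,ns,x.round(4),round(f,3))
        ~~~^^^^^^^^^^^^^^^^^^^^^^^^^^^^
  File "fit.py", line 25, in fit
    r=minimize(cost,p0,method='Nelder-Mead',options=dict(initial_simplex=np.array([p0]+[np.array(p0)+d for d in np.diag([.008,.008,.15])]),xatol=1e-4,fatol=1e-5,maxiter=150))
                                                                                        ~~~~~~~~~~~~^~
ValueError: operands could not be broadcast together with shapes (4,) (3,)
```

```bash
python3 look.py 4 L door; python3 - <<'E'
from h import *
a=cv2.imread("pics/top4.png")[180:310,135:235];b=cv2.imread("pics/side4.png")[150:280,160:260]
r=lambda i:cv2.resize(i,(400,int(400*i.shape[0]/i.shape[1])),interpolation=cv2.INTER_CUBIC)
cv2.imwrite("pics/v3.png",np.hstack([r(a),r(b)]))
E
```

```text
L ('top', 'side') [ 0.4924 -0.4279  1.2979] 0.299
L ('top',) [ 0.4901 -0.4266  1.2717] 0.121
L ('side',) [ 0.4945 -0.4289  1.2991] 0.165
door ('top', 'side') [ 0.5378 -0.1932 -0.1256] 0.08
door ('top',) [ 0.536  -0.1933 -0.1175] 0.024
door ('side',) [ 0.5402 -0.193  -0.124 ] 0.022
```

View pics/v3.png

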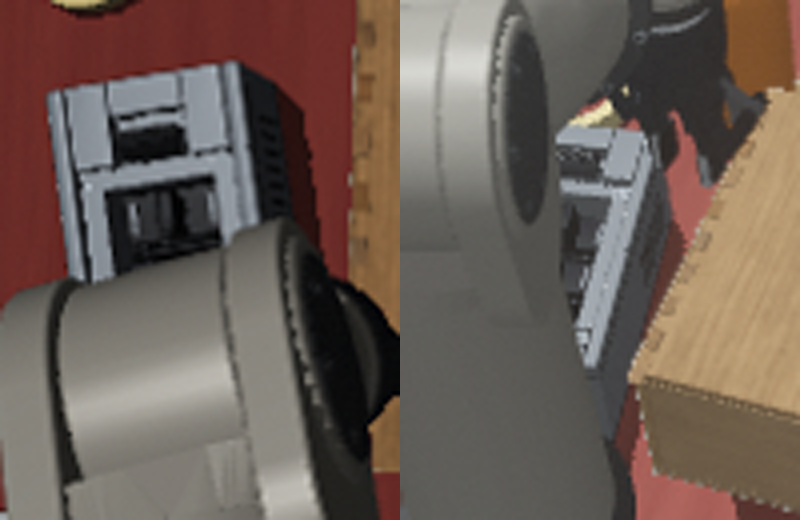

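The rear pack is down in its bay at about (165,215) on the left; the arm hides the rest. Next is the toppled pack, gripped by its ridge with the fingers closing along the pack's y.

```bash
echo '[0, -0.03, 0, 0, 0.4, 0, -0.045, 0, 0, 0.4, 0, -0.045, 0, 0, 0.4, 0, -0.045, 0, 0, 0.4, 0, -0.045, 0, 0, 0.4, 0, -0.045, 0, 0, 0.4, 0, -0.045, 0, 0, 0.4, 0, -0.045, 0, 0, 0.4, 0, -0.045, 0, 0, 0.4, 0, 0, 0, 0.14, 0.4, 0, 0, 0, 0.14, 0.4, 0, 0, 0, 0.14, 0.4, 0, 0, 0, 0.14, 0.4, 0, 0, 0, 0.14, 0.4, 0, 0, 0, 0.14, 0.4, 0, 0, 0, 0.14, 0.4, 0, 0, 0, 0.14, 0.4, 0, 0, 0, 0.14, 0.4, 0, 0, 0, 0.14, 0.4, 0, 0, 0, 0.14, 0.4]' | python3 nudge.py; echo '[0, 0, 0, 0.14, 0.4, 0, 0, 0, 0, 0.4, 0, 0, 0, 0, 0.4]' | python3 nudge.py; python3 d.py .5156 -.3451 .12 -.276; python3 look.py 5 L
```

```text
t: 21.05
eef_pos: [0.3945, -0.2959, 0.2953]
tool_rot: [0.0, 0.753, 0.658, -0.0]
contact_force: [-0.2, 1.1, -0.1]
gripper_width: 0.399
grasp_force: 0.0
t: 21.35
eef_pos: [0.3939, -0.2962, 0.2951]
tool_rot: [0.0, 0.795, 0.607, -0.001]
contact_force: [-1.0, -0.6, 0.3]
gripper_width: 0.398
grasp_force: 0.0
t 21.4 tcp [ 0.3939 -0.2962  0.2951] yaw -0.2662 lean 0.0012 q7 0.55 F [-1.  -0.6  0.3]
turn 0.0098 then tool d [-0.0137  0.1305  0.1751] | unturned d [-0.015   0.1303  0.1751]
L ('top', 'side') [ 0.4914 -0.4279  1.2713] 0.299
L ('top',) [ 0.4904 -0.4273  1.2762] 0.119
L ('side',) [ 0.4987 -0.4272  1.3232] 0.164
```

```bash
echo '[-0.005, 0.04, 0.02, 0.01, 0.4, -0.005, 0.045, 0.02, 0, 0.4, -0.005, 0.045, 0.02, 0, 0.4, 0, 0, 0.045, 0, 0.4, 0, 0, 0.045, 0, 0.4, 0, 0, 0.045, 0, 0.4, 0, 0, 0, 0, 0.4, 0, 0, 0, 0, 0.4]' | python3 nudge.py; python3 d.py .5156 -.3451 .05 -.276;  python3 - <<'E'
from h import *
a=snap("top")[200:300,360:460];b=snap("side")[215:315,340:440]
r=lambda i:cv2.resize(i,(400,int(400*i.shape[0]/i.shape[1])),interpolation=cv2.INTER_CUBIC)
cv2.imwrite("pics/v4.png",np.hstack([r(a),r(b)]))
E
```

```text
t: 22.25
eef_pos: [0.5139, -0.3473, 0.1007]
tool_rot: [-0.0, 0.799, 0.601, -0.0]
contact_force: [-0.0, -1.6, 0.6]
gripper_width: 0.401
grasp_force: 0.0
t 22.2 tcp [ 0.5139 -0.3473  0.1007] yaw -0.2812 lean 0.0007 q7 0.8 F [-0.  -1.6  0.6]
turn -0.0052 then tool d [0.0026 0.0011 0.0507] | unturned d [0.0026 0.0011 0.0507]
```

View pics/v4.png

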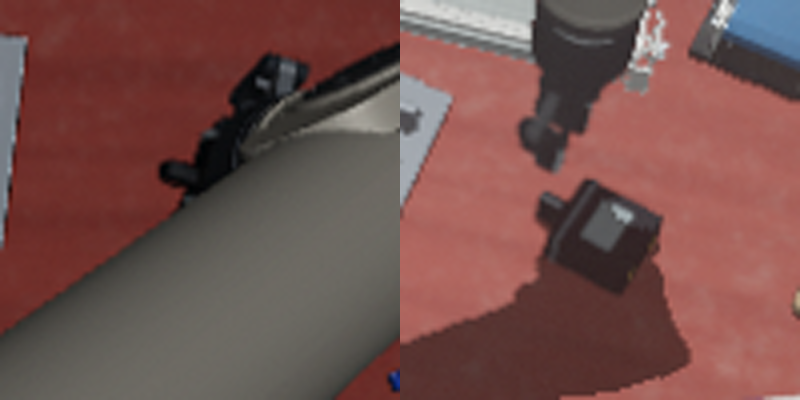

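The fingers are above the toppled pack's ridge, which shows at about (548,208) in the right half. I'll descend and grip gently.

```bash
echo '[0.0026, 0.001, 0.025, 0, 0.4, 0, 0, 0.025, 0, 0.4, 0, 0, 0.018, 0, 0.4, 0, 0, 0.014, 0, 0.4, 0, 0, 0, 0, 0.4]' | python3 nudge.py ; echo '[0, 0, 0, 0, 0, 0, 0, 0, 0, 0, 0, 0, 0, 0, 0, 0, 0, 0, 0, 0, 0, 0, 0, 0, 0, 0, 0, 0, 0, 0]' | python3 nudge.py 20; python3 d.py .5156 -.3451 .018 -.276
```

```text
t: 22.85
eef_pos: [0.5153, -0.3444, 0.0175]
tool_rot: [-0.001, 0.799, 0.601, -0.0]
contact_force: [-0.2, 0.3, 0.2]
gripper_width: 0.4
grasp_force: 0.0
t: 23.45
eef_pos: [0.5161, -0.3455, 0.0193]
tool_rot: [0.001, 0.8, 0.601, 0.0]
contact_force: [-0.3, 0.7, 6.5]
gripper_width: 0.133
grasp_force: 24.0
t 23.4 tcp [ 0.5161 -0.3455  0.0193] yaw -0.2823 lean 0.0018 q7 0.87 F [-0.3  0.7  6.5]
turn -0.0063 then tool d [ 0.0002 -0.0005  0.0013] | unturned d [ 0.0002 -0.0005  0.0013]
```

```bash
echo '[-0.003, 0, -0.0085, 0, 0, -0.0035, 0, -0.008, 0, 0, -0.0045, 0, -0.0075, 0, 0, -0.005, 0, -0.007, 0, 0, -0.006, 0, -0.0065, 0, 0, -0.0063, 0, -0.006, 0, 0, 0, 0, 0, 0, 0]' | python3 nudge.py; python3 d.py; python3 - <<'E'
from h import *
a=snap("top")[200:300,360:460];b=snap("side")[215:315,340:440]
r=lambda i:cv2.resize(i,(400,int(400*i.shape[0]/i.shape[1])),interpolation=cv2.INTER_CUBIC)
cv2.imwrite("pics/v5.png",np.hstack([r(a),r(b)]))
E
```

```text
t: 24.15
eef_pos: [0.5073, -0.3739, 0.0628]
tool_rot: [0.001, 0.8, 0.6, -0.0]
contact_force: [0.8, -0.6, -2.7]
gripper_width: 0.133
grasp_force: 22.7
t 24.1 tcp [ 0.5073 -0.3739  0.0628] yaw -0.2838 lean 0.0022 q7 0.86 F [ 0.8 -0.6 -2.7]
```

View pics/v5.png

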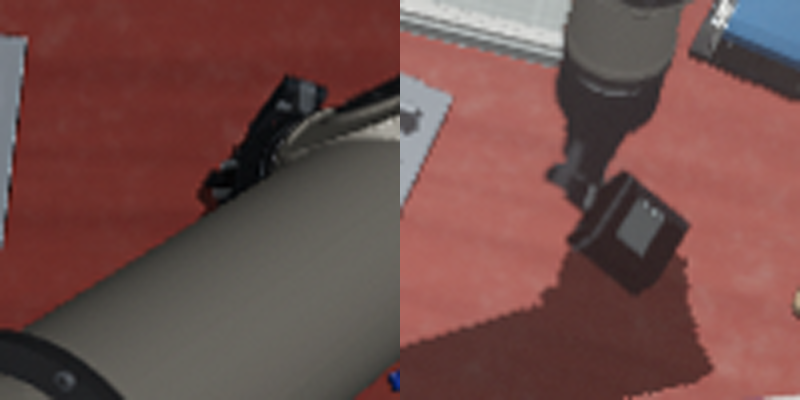

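It has tilted part way; the label sits at (640,225) in the right half and has swung down. I'll keep going along the arc.

```bash
echo '[-0.007, 0, -0.005, 0, 0, -0.0075, 0, -0.0047, 0, 0, -0.008, 0, -0.0038, 0, 0, -0.008, 0, -0.003, 0, 0, -0.0075, 0, -0.002, 0, 0, -0.007, 0, -0.0015, 0, 0, 0, 0, 0, 0, 0, 0, 0, 0, 0, 0]' | python3 nudge.py; python3 d.py; python3 - <<'E'
from h import *
a=snap("top")[200:300,360:460];b=snap("side")[215:315,340:440]
r=lambda i:cv2.resize(i,(400,int(400*i.shape[0]/i.shape[1])),interpolation=cv2.INTER_CUBIC)
cv2.imwrite("pics/v6.png",np.hstack([r(a),r(b)]))
E
```

```text
t: 25.05
eef_pos: [0.495, -0.4151, 0.0814]
tool_rot: [-0.0, 0.8, 0.601, 0.0]
contact_force: [-0.0, 0.8, -3.2]
gripper_width: 0.13
grasp_force: 22.6
t 25.1 tcp [ 0.495  -0.4151  0.0814] yaw -0.2824 lean 0.0005 q7 0.9 F [-0.   0.8 -3.2]
```

View pics/v6.png

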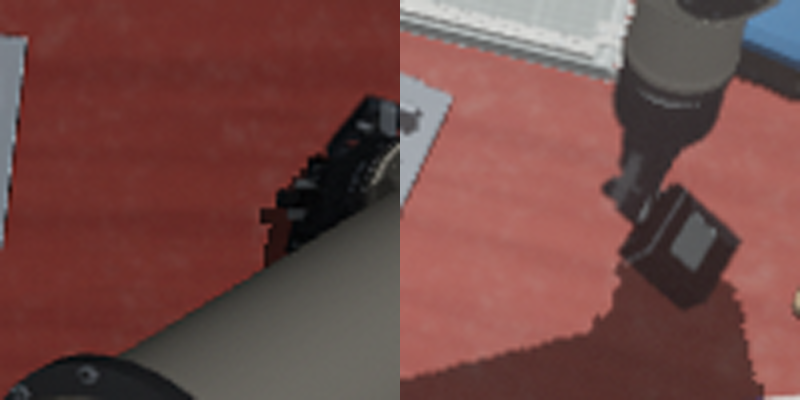

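The pack now hangs clear of the desk, held by pad friction at a lean of about 45°, with its label at (690,240). I'll see whether a finger target close to the actual opening eases the grip enough for it to swing.

```bash
echo '[0, 0, 0, 0, 0.12]' | python3 nudge.py 20;echo '[0, 0, 0, 0, 0.125]' | python3 nudge.py; echo '[0, 0, 0, 0, 0.13]' | python3 nudge.py
```

```text
t: 25.25
eef_pos: [0.4954, -0.4145, 0.0814]
tool_rot: [-0.0, 0.799, 0.601, 0.0]
contact_force: [0.4, -0.2, -2.2]
gripper_width: 0.135
grasp_force: 22.6
t: 25.35
eef_pos: [0.4953, -0.4147, 0.0815]
tool_rot: [-0.0, 0.799, 0.601, 0.0]
contact_force: [-0.0, 0.2, -2.3]
gripper_width: 0.131
grasp_force: 22.6
t: 25.45
eef_pos: [0.4953, -0.4149, 0.0816]
tool_rot: [-0.0, 0.799, 0.601, 0.0]
contact_force: [0.4, 0.6, -3.2]
gripper_width: 0.132
grasp_force: 22.6
```

```bash
for i in 1; do echo '[0, 0, 0, 0, 0.134]' | python3 nudge.py|tail -2;echo '[0, 0, 0, 0, 0.137]' | python3 nudge.py|tail -2; echo '[0, 0, 0, 0, 0.14]' | python3 nudge.py|tail -2; done
```

```text
gripper_width: 0.134
grasp_force: 14.5
gripper_width: 0.138
grasp_force: 7.1
gripper_width: 0.139
grasp_force: 1.2
```

The grip force follows the target opening smoothly. I'll close again gently and look.

```bash
echo '[0, 0, 0, 0, 0.138, 0, 0, 0, 0, 0.137]' | python3 nudge.py; python3 - <<'E'
from h import *
a=snap("top")[200:300,380:480];b=snap("side")[215:315,360:460]
r=lambda i:cv2.resize(i,(400,int(400*i.shape[0]/i.shape[1])),interpolation=cv2.INTER_CUBIC)
cv2.imwrite("pics/v7.png",np.hstack([r(a),r(b)]))
E
```

```text
t: 25.95
eef_pos: [0.4953, -0.4154, 0.082]
tool_rot: [0.0, 0.799, 0.601, 0.0]
contact_force: [-1.0, 0.9, 2.4]
gripper_width: 0.141
grasp_force: 5.4
```

View pics/v7.png

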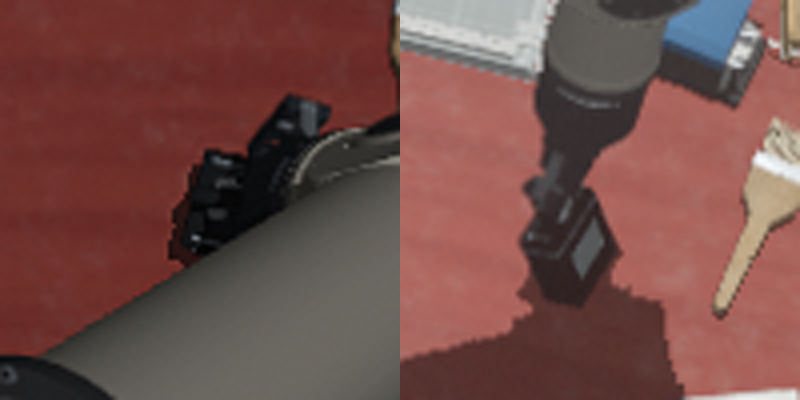

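The pack has swung upright under the fingers, with its label now vertical at (590,245). I'll let go, retreat and measure it.

```bash
echo '[0, 0, 0, 0, 0.2, 0, 0, 0, 0, 0.4, 0, 0, 0, 0, 0.4, 0, 0, -0.03, 0, 0.4, 0, 0, -0.04, 0, 0.4, 0, 0, -0.04, 0, 0.4, 0, 0, -0.04, 0, 0.4, 0.04, 0, 0, 0, 0.4, 0.045, 0, 0, 0, 0.4, 0.045, 0, 0, 0, 0.4, 0.045, 0, 0, 0, 0.4, 0.045, 0, 0, 0, 0.4, 0.045, 0, 0, 0, 0.4, 0, 0, 0, 0, 0.4]' | python3 nudge.py; python3 look.py 8 Ls Ls@.491,-.43,-.28 L door
```

```text
t: 27.45
eef_pos: [0.5718, -0.1523, 0.2305]
tool_rot: [-0.002, 0.796, 0.605, 0.001]
contact_force: [0.3, -0.0, -0.0]
gripper_width: 0.399
grasp_force: 0.0
Ls ('top', 'side') [ 0.4838 -0.4485  1.3369] 0.317
Ls ('top',) [ 0.4827 -0.4474 -1.8781] 0.103
Ls ('side',) [ 0.4962 -0.4464 -0.0365] 0.504
Ls ('top', 'side') [ 0.4846 -0.4487  1.3437] 0.311
Ls ('top',) [ 0.4827 -0.4486 -1.8484] 0.102
Ls ('side',) [ 0.5018 -0.467   0.1816] 0.315
L ('top', 'side') [ 0.5092 -0.5061  2.1154] 0.158
L ('top',) [ 0.5051 -0.5068  2.0576] 0.057
L ('side',) [ 0.5139 -0.5163  1.8329] 0.076
door ('top', 'side') [ 0.54   -0.1935 -0.1204] 0.483
door ('top',) [ 0.5266 -0.1885 -0.0805] 0.453
door ('side',) [ 0.54   -0.1934 -0.1185] 0.026
```

```bash
cat > hyp.py <<'E'
from fit import *
import sys
tag=sys.argv[1]; ims={n:cv2.imread(f"pics/{n}{tag}.png") for n in("top","side")}
for n in ims:
    mk=(mask(ims[n])>.5).astype(np.uint8); x,y,w,h=(375,225,70,80) if n=="top" else (330,225,90,95)
    c,l,s,ce=cv2.connectedComponentsWithStats(mk[y:y+h,x:x+w]); print(n,[(r[:5]+[x,y,0,0,0]).tolist() for r in s[1:] if r[4]>30])
R2=np.array([[1.,0,0],[0,0,1],[0,-1,0]]) # narrow side: pack z -> y
narrow=[b@R2.T+[0,0,.033] for b in PACK]
x0=list(map(float,sys.argv[2:4]))
best=[]
for nm,m,r in(("lie",lie(PACK),np.arange(-3,3.2,.5)),("up",PACK,np.arange(-1.5,1.6,.5)),("narrow",narrow,np.arange(-3,3.2,.5))):
    res=[]
    for yaw in r:
        c=np.array([x0[0],x0[1],yaw])
        if nm=="lie": c[:2]-=.04*np.array([np.cos(yaw),np.sin(yaw)])
        if nm=="narrow": c[:2]-=.04*np.array([-np.sin(yaw),np.cos(yaw)])
        x,f=fit(m,c,ims,dil=25); x,f=fit(m,x,ims); res.append((f,x.round(4).tolist()))
    res.sort(); print(nm,[(round(a,3),b) for a,b in res[:3]])
E
python3 hyp.py 8 .492 -.46
```

```text
top [[375, 225, 18, 23, 220], [431, 241, 14, 27, 283]]
side [[351, 225, 57, 14, 384], [412, 225, 8, 7, 40], [330, 230, 23, 48, 687], [398, 265, 20, 27, 292]]
lie [(np.float64(0.985), [0.5264, -0.4755, 2.5541]), (np.float64(1.0), [0.4528, -0.4457, -0.117]), (np.float64(1.001), [0.4517, -0.4498, -0.1089])]
up [(np.float64(0.389), [0.4853, -0.449, -1.7831]), (np.float64(0.39), [0.4853, -0.449, 1.3546]), (np.float64(0.391), [0.4853, -0.4491, -1.7866])]
narrow [(np.float64(0.553), [0.4507, -0.4411, -1.7981]), (np.float64(0.554), [0.452, -0.4414, -1.7925]), (np.float64(0.557), [0.4511, -0.4416, -1.7922])]
```

Fit result: the pack stands upright at (0.484,-0.448) with its y axis at about -0.25. The earlier seed simply had the wrong yaw. Next I'll grip it.

```bash
python3 d.py .4842 -.4483 .20 -.25; echo '[-0.04, 0, 0, 0, 0.5, -0.045, 0, 0, 0, 0.5, -0.045, 0, 0, 0, 0.5, -0.045, 0, 0, 0, 0.5, -0.045, 0, 0, 0, 0.5, -0.045, 0, 0, 0, 0.5, -0.035, 0, 0, -0.03, 0.5, 0, 0, 0, 0, 0.5]' | python3 nudge.py; python3 d.py .4842 -.4483 .12 -.25
```

```text
t 27.6 tcp [ 0.5693 -0.1592  0.2314] yaw -0.2788 lean 0.0004 q7 0.38 F [-0.8  0.   0.3]
turn -0.0288 then tool d [-0.3012 -0.0109  0.0314] | unturned d [-0.3014 -0.0022  0.0314]
t: 28.35
eef_pos: [0.479, -0.4566, 0.2327]
tool_rot: [0.001, 0.794, 0.608, -0.002]
contact_force: [-0.4, 0.7, 1.5]
gripper_width: 0.5
grasp_force: 0.0
t 28.4 tcp [ 0.479  -0.4566  0.2327] yaw -0.2633 lean 0.0048 q7 0.87 F [-0.4  0.7  1.5]
turn -0.0133 then tool d [0.0098 0.003  0.1126] | unturned d [0.0099 0.0029 0.1126]
```

```bash
echo '[0.0045, 0.002, 0.03, -0.013, 0.5, 0, 0, 0.04, 0, 0.5, 0, 0, 0.04, 0, 0.5, 0, 0, 0, 0, 0.5]' | python3 nudge.py; python3 d.py .4842 -.4483 .079 -.25; echo '[0, 0, 0.022, 0, 0.5, 0, 0, 0.02, 0, 0.5, 0, 0, 0, 0, 0.5]' | python3 nudge.py;  python3 d.py .4842 -.4483 .079 -.25
```

```text
t: 28.75
eef_pos: [0.4852, -0.4426, 0.1166]
tool_rot: [-0.005, 0.787, 0.617, -0.001]
contact_force: [0.4, 0.9, -0.2]
gripper_width: 0.501
grasp_force: 0.0
t 28.8 tcp [ 0.4852 -0.4426  0.1166] yaw -0.2409 lean 0.0093 q7 0.94 F [ 0.4  0.9 -0.2]
turn 0.0091 then tool d [-0.0059  0.0007  0.0376] | unturned d [-0.0059  0.0007  0.0376]
t: 29.05
eef_pos: [0.4874, -0.4449, 0.0793]
tool_rot: [-0.001, 0.787, 0.617, -0.0]
contact_force: [-0.3, 0.3, -0.3]
gripper_width: 0.499
grasp_force: 0.0
t 29.1 tcp [ 0.4874 -0.4449  0.0793] yaw -0.2402 lean 0.0022 q7 0.97 F [-0.3  0.3 -0.3]
turn 0.0098 then tool d [-0.0041 -0.0023  0.0003] | unturned d [-0.0041 -0.0023  0.0003]
```

```bash
echo '[-0.0041, -0.0023, -0.03, 0.01, 0.6, 0, 0, 0, 0.145, 0.6, 0, 0, 0, 0.145, 0.6, 0, 0, 0, 0.145, 0.6, 0, 0, 0, 0.145, 0.6, 0, 0, 0, 0.145, 0.6, 0, 0, 0, 0.145, 0.6, 0, 0, 0, 0.145, 0.6, 0, 0, 0, 0.145, 0.6, 0, 0, 0, 0.145, 0.6, 0, 0, 0, 0.145, 0.6, 0, 0, 0, 0.12, 0.6, 0, 0, 0, 0, 0.6]' | python3 nudge.py 20; python3 d.py .4842 -.4483 .079 -1.8208
```

```text
t: 30.35
eef_pos: [0.4859, -0.4491, 0.1119]
tool_rot: [0.001, 0.992, -0.124, 0.001]
contact_force: [-0.5, -0.6, -0.0]
gripper_width: 0.597
grasp_force: 0.0
t 30.4 tcp [ 0.4859 -0.4491  0.1119] yaw -1.8197 lean 0.0021 q7 -0.39 F [-0.5 -0.6 -0. ]
turn 0.0011 then tool d [-0.0019 -0.0004  0.0329] | unturned d [-0.0019 -0.0004  0.0329]
```

```bash
echo '[-0.0019, -0.0004, 0.015, 0, 0.6, 0, 0, 0.014, 0, 0.6, 0, 0, 0, 0, 0.6, 0, 0, 0, 0, 0.25, 0, 0, 0, 0, 0.25, 0, 0, 0, 0, 0.25, 0, 0, 0, 0, 0.25, 0, 0, 0, 0, 0.25, 0, 0, 0, 0, 0.25]' | python3 nudge.py; python3 d.py .4842 -.4483 .079 -1.8208
```

```text
t: 31.25
eef_pos: [0.4835, -0.4477, 0.0809]
tool_rot: [0.0, 0.992, -0.124, 0.0]
contact_force: [-1.5, -1.1, -0.4]
gripper_width: 0.322
grasp_force: 22.0
t 31.2 tcp [ 0.4835 -0.4477  0.0809] yaw -1.8191 lean 0.0005 q7 -0.36 F [-1.5 -1.1 -0.4]
turn 0.0017 then tool d [0.0008 0.0004 0.0019] | unturned d [0.0008 0.0004 0.0019]
```

```bash
echo '[0, 0, 0, 0, 0.5, 0, 0, 0, 0, 0.5, 0, 0, -0.03, 0, 0.5, 0, 0, 0, -0.145, 0.5, 0, 0, 0, -0.145, 0.5, 0, 0, 0, -0.145, 0.5, 0, 0, 0, -0.145, 0.5, 0, 0, 0, -0.145, 0.5, 0, 0, 0, -0.145, 0.5, 0, 0, 0, -0.145, 0.5, 0, 0, 0, -0.145, 0.5, 0, 0, 0, -0.145, 0.5, 0, 0, 0, -0.145, 0.5, 0, 0, 0, -0.12, 0.5, 0, 0, 0, 0, 0.5]' | python3 nudge.py 50; python3 d.py .4835 -.4477 .079 -.25
```

```text
t: 32.75
eef_pos: [0.4835, -0.4476, 0.111]
tool_rot: [0.0, 0.789, 0.614, 0.0]
contact_force: [-0.7, 0.4, -0.2]
gripper_width: 0.496
grasp_force: 0.0
t 32.8 tcp [ 0.4835 -0.4476  0.111 ] yaw -0.2484 lean 0.001 q7 0.95 F [-0.7  0.4 -0.2]
turn 0.0016 then tool d [-0.0001  0.      0.032 ] | unturned d [-0.0001  0.      0.032 ]
```

```bash
echo '[0, 0, 0.015, 0, 0.5, 0, 0, 0.016, 0, 0.5, 0, 0, 0, 0, 0.5, 0, 0, 0, 0, 0, 0, 0, 0, 0, 0, 0, 0, 0, 0, 0, 0, 0, 0, 0, 0, 0, 0, 0, 0, 0]' | python3 nudge.py 50; echo '[0, 0, -0.02, 0, 0, 0, 0, -0.045, 0, 0, 0, 0, -0.045, 0, 0, 0, 0, -0.045, 0, 0, 0, 0, -0.045, 0, 0, 0, 0, -0.03, 0, 0, 0, 0, 0, 0.145, 0, 0, 0, 0, 0.145, 0, 0, 0, 0, 0.145, 0, 0, 0, 0, 0.145, 0, 0, 0, 0, 0.145, 0, 0, 0, 0, 0.145, 0, 0, 0, 0, 0.145, 0, 0, 0, 0, 0.125, 0, 0, 0, 0, 0, 0]' | python3 nudge.py; python3 d.py .45 .05 .31 -1.395 .4425 .2322 .30 -1.395
```

```text
t: 33.55
eef_pos: [0.4836, -0.4474, 0.0797]
tool_rot: [-0.0, 0.789, 0.614, 0.0]
contact_force: [0.0, 0.5, -1.7]
gripper_width: 0.121
grasp_force: 53.6
t: 35.05
eef_pos: [0.4835, -0.4471, 0.309]
tool_rot: [-0.0, 0.996, 0.09, -0.001]
contact_force: [0.5, 0.2, -4.2]
gripper_width: 0.125
grasp_force: 53.5
t 35.0 tcp [ 0.4835 -0.4471  0.309 ] yaw -1.3901 lean 0.0012 q7 -0.14 F [ 0.5  0.2 -4.2]
turn 0.0049 then tool d [ 0.054  -0.4953 -0.0008] | unturned d [ 0.0564 -0.4951 -0.0008]
turn -0.0 then tool d [ 0.0245 -0.1807  0.0101] | unturned d [ 0.0245 -0.1807  0.0101]
```

```bash
echo '[0.003, -0.03, 0, 0, 0, 0.005, -0.046, 0, 0, 0, 0.005, -0.046, 0, 0, 0, 0.005, -0.046, 0, 0, 0, 0.005, -0.046, 0, 0, 0, 0.005, -0.046, 0, 0, 0, 0.005, -0.046, 0, 0, 0, 0.005, -0.046, 0, 0, 0, 0.005, -0.046, 0, 0, 0, 0.006, -0.046, 0, 0, 0, 0.006, -0.046, 0, 0, 0, 0.006, -0.046, 0, 0, 0, 0.006, -0.046, 0, 0, 0, 0.006, -0.046, 0, 0, 0, 0.006, -0.04, 0, 0, 0, 0, 0, 0, 0, 0, 0, 0, 0, 0, 0]' | python3 nudge.py; python3 d.py .4425 .2322 .20 -1.395
```

```text
t: 36.75
eef_pos: [0.4413, 0.1995, 0.3099]
tool_rot: [-0.0, 0.996, 0.092, -0.003]
contact_force: [0.3, -1.4, -2.2]
gripper_width: 0.124
grasp_force: 53.4
t 36.8 tcp [0.4413 0.1995 0.3099] yaw -1.3856 lean 0.0068 q7 -1.79 F [ 0.3 -1.4 -2.2]
turn 0.0094 then tool d [ 0.0076 -0.0318  0.1099] | unturned d [ 0.0079 -0.0317  0.1098]
```

```bash
echo '[0.0079, -0.0317, 0, 0.009, 0, 0, 0, 0.04, 0, 0, 0, 0, 0.04, 0, 0, 0, 0, 0.025, 0, 0, 0, 0, 0, 0, 0, 0, 0, 0, 0, 0, 0, 0, 0, 0, 0]' | python3 nudge.py; python3 d.py .4425 .2322 .15 -1.395;  python3 - <<'E'
from h import *
a=snap("top","top9.png")[180:310,135:235];b=snap("side","side9.png")[150:280,160:260]
E
```

```text
t: 37.45
eef_pos: [0.4442, 0.232, 0.2069]
tool_rot: [-0.002, 0.996, 0.086, -0.002]
contact_force: [0.9, 0.1, -1.8]
gripper_width: 0.122
grasp_force: 53.4
t 37.5 tcp [0.4442 0.232  0.2069] yaw -1.3995 lean 0.006 q7 -1.64 F [ 0.9  0.1 -1.8]
turn -0.0045 then tool d [-0.0014 -0.0002  0.057 ] | unturned d [-0.0014 -0.0002  0.057 ]
```

```bash
echo '[-0.001, 0, 0.012, -0.004, 0, 0, 0, 0.012, 0, 0, 0, 0, 0.012, 0, 0, 0, 0, 0.012, 0, 0, 0, 0, 0.012, 0, 0, 0, 0, 0, 0, 0]' | python3 nudge.py; python3 d.py .4425 .2322 .15 -1.395;  echo '[0, 0, 0.01, 0, 0, 0, 0, 0.01, 0, 0, 0, 0, 0.01, 0, 0, 0, 0, 0.01, 0, 0, 0, 0, 0, 0, 0]' | python3 nudge.py;python3 d.py .4425 .2322 .091 -1.395
```

```text
t: 38.15
eef_pos: [0.4408, 0.2314, 0.1433]
tool_rot: [0.0, 0.996, 0.088, -0.004]
contact_force: [0.2, -0.3, -2.6]
gripper_width: 0.126
grasp_force: 53.3
t 38.1 tcp [0.4408 0.2314 0.1433] yaw -1.3953 lean 0.0087 q7 -1.55 F [ 0.2 -0.3 -2.6]
turn -0.0003 then tool d [ 0.0018 -0.0005 -0.0067] | unturned d [ 0.0018 -0.0005 -0.0067]
t: 38.65
eef_pos: [0.4406, 0.2317, 0.1038]
tool_rot: [-0.0, 0.996, 0.088, -0.004]
contact_force: [0.4, -0.1, -2.4]
gripper_width: 0.124
grasp_force: 53.3
t 38.6 tcp [0.4406 0.2317 0.1038] yaw -1.395 lean 0.0082 q7 -1.48 F [ 0.4 -0.1 -2.4]
turn -0.0 then tool d [ 0.0021 -0.0001  0.0128] | unturned d [ 0.0021 -0.0001  0.0128]
```

```bash
echo '[0.002, 0, 0.007, 0, 0, 0, 0, 0.0055, 0, 0, 0, 0, 0, 0, 0]' | python3 nudge.py; echo '[0, 0, 0, 0, 0.35, 0, 0, 0, 0, 0.35, 0, 0, 0, 0, 0.35, 0, 0, -0.02, 0, 0.35, 0, 0, -0.04, 0, 0.35, 0, 0, -0.04, 0, 0.35, 0, 0, -0.05, 0, 0.35, 0, 0, -0.05, 0, 0.35, 0.005, 0.03, 0, 0.1, 1, 0.01, 0.045, 0, 0.1, 1, 0.015, 0.045, 0, 0.095, 1, 0.015, 0.045, 0, 0, 1, 0.015, 0.045, 0, 0, 1, 0.015, 0.045, 0, 0, 1, 0.015, 0.045, 0, 0, 1, 0, 0, 0, 0, 1, 0, 0, 0, 0, 1]' | python3 nudge.py; python3 d.py .572 -.1975 .15 -1.69;python3 look.py 10 door; python3 - <<'E'
from h import *
a=cv2.imread("pics/top10.png")[185:305,140:240];b=cv2.imread("pics/side10.png")[150:270,160:260]
r=lambda i:cv2.resize(i,(400,int(400*i.shape[0]/i.shape[1])),interpolation=cv2.INTER_CUBIC)
cv2.imwrite("pics/v8.png",np.hstack([r(a),r(b)]))
E
```

```text
t: 38.95
eef_pos: [0.4427, 0.2323, 0.092]
tool_rot: [-0.001, 0.996, 0.088, -0.004]
contact_force: [-1.2, 0.5, -3.6]
gripper_width: 0.123
grasp_force: 53.4
t: 40.65
eef_pos: [0.5198, -0.0738, 0.2918]
tool_rot: [-0.001, 0.998, -0.062, -0.003]
contact_force: [-0.5, 1.0, -0.1]
gripper_width: 0.997
grasp_force: 0.0
t 40.6 tcp [ 0.5198 -0.0738  0.2918] yaw -1.6946 lean 0.0069 q7 -1.34 F [-0.5  1.  -0.1]
turn -0.0046 then tool d [0.0675 0.1167 0.1412] | unturned d [0.068  0.1164 0.1412]
door ('top', 'side') [ 0.5388 -0.1927 -0.1196] 0.259
door ('top',) [ 0.5369 -0.1904 -0.1351] 0.22
door ('side',) [ 0.5398 -0.1931 -0.1229] 0.024
```

The door hasn't moved. The packs' release heights of 12–13 mm above the desk against the 10 mm bay floor show them seated. Next I'll take the door by the ends of its ridge, so that it can pivot in the grip.

```bash
echo '[0.02, 0.035, 0.02, 0, 1, 0.028, 0.042, 0.01, 0, 1, 0.02, 0.039, 0.02, 0, 1, 0, 0, 0.045, 0, 1, 0, 0, 0.045, 0, 1, 0, 0, 0, 0, 1, 0, 0, 0, 0, 1]' | python3 nudge.py; python3 d.py .5717 -.1974 .03 -1.69
```

```text
t: 41.45
eef_pos: [0.5727, -0.1918, 0.1518]
tool_rot: [-0.001, 0.998, -0.058, -0.004]
contact_force: [0.4, -0.2, 1.3]
gripper_width: 0.995
grasp_force: 0.0
t 41.5 tcp [ 0.5727 -0.1918  0.1518] yaw -1.6871 lean 0.0082 q7 -0.95 F [ 0.4 -0.2  1.3]
turn 0.0029 then tool d [0.0007 0.0058 0.1218] | unturned d [0.0007 0.0058 0.1218]
```

```bash
echo '[0.0007, 0.0058, 0.03, 0, 1, 0, 0, 0.04, 0, 1, 0, 0, 0.04, 0, 1, 0, 0, 0.02, 0, 1, 0, 0, 0.007, 0, 1, 0, 0, 0, 0, 1]' | python3 nudge.py; python3 d.py .5717 -.1974 .014 -1.69; echo '[0, 0, 0, 0, 0.65, 0, 0, 0, 0, 0.65, 0, 0, 0, 0, 0.65, 0, 0, 0, 0, 0.65, 0, 0, 0, 0, 0.65]' | python3 nudge.py 20; python3 d.py
```

```text
t: 42.05
eef_pos: [0.5729, -0.1988, 0.016]
tool_rot: [-0.0, 0.998, -0.059, -0.002]
contact_force: [0.2, 0.3, 0.4]
gripper_width: 1.0
grasp_force: 0.0
t 42.0 tcp [ 0.5729 -0.1988  0.016 ] yaw -1.6882 lean 0.0048 q7 -0.82 F [0.2 0.3 0.4]
turn 0.0018 then tool d [-0.0014 -0.0013  0.002 ] | unturned d [-0.0014 -0.0013  0.002 ]
t: 42.55
eef_pos: [0.5728, -0.1995, 0.0165]
tool_rot: [-0.001, 0.998, -0.059, -0.002]
contact_force: [-0.7, 2.6, 6.6]
gripper_width: 0.693
grasp_force: 20.3
t 42.5 tcp [ 0.5728 -0.1995  0.0165] yaw -1.6897 lean 0.0039 q7 -0.82 F [-0.7  2.6  6.6]
```

```bash
echo '[0, 0, 0, 0, 0.69]' | python3 nudge.py|tail -2;echo '[0, 0, 0, 0, 0.694]' | python3 nudge.py|tail -2; echo '[0, 0, 0, 0, 0.697]' | python3 nudge.py|tail -2
```

```text
gripper_width: 0.695
grasp_force: 20.3
gripper_width: 0.696
grasp_force: 19.6
gripper_width: 0.696
grasp_force: 12.9
```

```bash
echo '[0, 0, 0, 0, 0.7]' | python3 nudge.py|tail -2; echo '[-0.0013, 0, -0.006, 0, 0.7, -0.0013, 0, -0.006, 0, 0.7, -0.0019, 0, -0.006, 0, 0.7, -0.0019, 0, -0.006, 0, 0.7, 0, 0, 0, 0, 0.7]' | python3 nudge.py; python3 d.py
```

```text
gripper_width: 0.704
grasp_force: 6.2
t: 43.45
eef_pos: [0.5651, -0.1988, 0.0393]
tool_rot: [-0.0, 0.998, -0.06, -0.003]
contact_force: [0.4, 0.1, -1.2]
gripper_width: 0.699
grasp_force: 5.5
t 43.5 tcp [ 0.5651 -0.1988  0.0393] yaw -1.6904 lean 0.006 q7 -0.83 F [ 0.4  0.1 -1.2]
```

```bash
cat > tilt.py <<'E'
from fit import *
import sys
o=bot.get_obs(); p=np.array(o["eef_pos"]); q=o["tool_rot"]; R=Ro.from_quat([q[1],q[2],q[3],q[0]]).as_matrix()
yaw=np.arctan2(R[1,1],R[0,1])+np.pi/2; yaw=(yaw+np.pi/2)%np.pi-np.pi/2
gz=float(sys.argv[1]) if len(sys.argv)>1 else .019   # height on the door of the TCP's level when level
ims={n:snap(n) for n in("top","side")}
def model(t,dx,dz): # rear up by t about y through the ridge
    Rt=Ro.from_euler('y',-t).as_matrix(); return [(b-[.035,0,gz])@Rt.T+[dx,0,p[2]+dz] for b in DOOR]
# silhouettes of arm are unknown, so compare only grey (bright, colourless) pixels against the door over wood
for n in ims:
    mk=mask(ims[n]); res=[]
    for t in np.arange(-.1,1.3,.05):
      for dx in(0,):
        m=model(t,dx,0); r=render(n,m,(p[0],p[1],yaw)); roi=cv2.dilate((r>0).astype(np.uint8),np.ones((15,15)))>0
        hid=(np.abs(r-mk)*roi); res.append((hid.sum()/r.sum(),round(t,2)))
        inside=((1-mk)*r).sum()/r.sum(); res[-1]=(round(res[-1][0],3),round(t,2),round(inside,3))
    res.sort(); print(n,"by total",[x[1:]+(x[0],) for x in res[:4]],"by inside",[(x[1],x[2]) for x in sorted(res,key=lambda x:x[2])[:5]])
E
python3 tilt.py
```

```text
top by total [(np.float64(0.0), np.float64(0.012), np.float64(0.593)), (np.float64(-0.05), np.float64(0.015), np.float64(0.595)), (np.float64(-0.1), np.float64(0.018), np.float64(0.596)), (np.float64(0.05), np.float64(0.009), np.float64(0.599))] by inside [(np.float64(1.0), np.float64(0.0)), (np.float64(1.05), np.float64(0.0)), (np.float64(1.1), np.float64(0.0)), (np.float64(1.15), np.float64(0.0)), (np.float64(1.2), np.float64(0.0))]
side by total [(np.float64(0.05), np.float64(0.008), np.float64(0.27)), (np.float64(0.1), np.float64(0.011), np.float64(0.27)), (np.float64(0.15), np.float64(0.022), np.float64(0.278)), (np.float64(0.0), np.float64(0.01), np.float64(0.296))] by inside [(np.float64(0.05), np.float64(0.008)), (np.float64(0.0), np.float64(0.01)), (np.float64(0.1), np.float64(0.011)), (np.float64(-0.05), np.float64(0.013)), (np.float64(-0.1), np.float64(0.018))]
```

Tilt is about 0.05 rad, so friction holds the door level. I'll raise the full 46 mm, ease the grip so that the lip drops onto the desk (tilt about 0.4), and then tighten.

```bash
echo '[-0.0025, 0, -0.006, 0, 0.699, -0.0025, 0, -0.006, 0, 0.699, -0.003, 0, -0.006, 0, 0.699, -0.003, 0, -0.005, 0, 0.699, 0, 0, 0, 0, 0.699]' | python3 nudge.py; echo '[0, 0, 0, 0, 0.7015]' | python3 nudge.py|tail -2; echo '[0, 0, 0, 0, 0.7025]' | python3 nudge.py|tail -2;  python3 tilt.py
```

```text
t: 44.05
eef_pos: [0.5541, -0.1975, 0.0623]
tool_rot: [-0.001, 0.998, -0.06, -0.003]
contact_force: [0.4, 0.6, -1.0]
gripper_width: 0.7
grasp_force: 5.9
gripper_width: 0.7
grasp_force: 2.3
gripper_width: 0.7
grasp_force: 0.0
top by total [(np.float64(-0.05), np.float64(0.001), np.float64(0.601)), (np.float64(-0.1), np.float64(0.003), np.float64(0.602)), (np.float64(0.0), np.float64(0.001), np.float64(0.602)), (np.float64(0.05), np.float64(0.0), np.float64(0.608))] by inside [(np.float64(0.05), np.float64(0.0)), (np.float64(0.1), np.float64(0.0)), (np.float64(0.15), np.float64(0.0)), (np.float64(0.2), np.float64(0.0)), (np.float64(0.25), np.float64(0.0))]
side by total [(np.float64(0.5), np.float64(0.09), np.float64(0.379)), (np.float64(0.35), np.float64(0.101), np.float64(0.382)), (np.float64(0.55), np.float64(0.087), np.float64(0.382)), (np.float64(0.3), np.float64(0.101), np.float64(0.386))] by inside [(np.float64(0.6), np.float64(0.086)), (np.float64(0.65), np.float64(0.086)), (np.float64(0.55), np.float64(0.087)), (np.float64(0.7), np.float64(0.087)), (np.float64(0.75), np.float64(0.087))]
```

```bash
python3 look.py 11 door@.537,-.193,-.121 door@.52,-.191,-.121; python3 - <<'E'
from fit import *
im=cv2.imread("pics/side11.png"); mk=mask(im)
res=[]
o=bot.get_obs();p=o["eef_pos"];print(o["gripper_width"],o["grasp_force"],np.round(o["contact_force"],1))
for t in np.arange(0,1.2,.05):
  Rt=Ro.from_euler('y',-t).as_matrix()
  for dx in np.arange(-.02,.021,.005):
    for dz in np.arange(-.05,.02,.005):
      m=[(b-[.035,0,.019])@Rt.T+[dx,0,p[2]+dz] for b in DOOR]
      r=render("side",m,(p[0],p[1],-.121)); roi=cv2.dilate((r>0).astype(np.uint8),np.ones((9,9)))>0
      lo=min(b[:,2].min() for b in m)
      res.append((round((np.abs(r-mk)*roi).sum()/r.sum(),3),round(((1-mk)*r).sum()/r.sum(),3),round(t,2),round(dx,3),round(dz,3),round(lo,3)))
res.sort(); print(*res[:6],sep="\n")
E
```

```text
door ('top', 'side') [ 0.536  -0.194  -0.1133] 0.48
door ('top',) [ 0.5251 -0.1976 -0.118 ] 0.355
door ('side',) [ 0.5371 -0.194  -0.1138] 0.1
door ('top', 'side') [ 0.5359 -0.194  -0.1172] 0.487
door ('top',) [ 0.513  -0.1938 -0.2031] 0.415
door ('side',) [ 0.5371 -0.1938 -0.1106] 0.041
0.7035715183768254 0.0 [0.  0.3 0.3]
(np.float64(0.106), np.float64(0.013), np.float64(0.0), np.float64(0.015), np.float64(-0.04), np.float64(0.002))
(np.float64(0.11), np.float64(0.024), np.float64(0.0), np.float64(0.01), np.float64(-0.035), np.float64(0.007))
(np.float64(0.111), np.float64(0.016), np.float64(0.0), np.float64(0.01), np.float64(-0.03), np.float64(0.012))
(np.float64(0.119), np.float64(0.015), np.float64(0.0), np.float64(0.015), np.float64(-0.035), np.float64(0.007))
(np.float64(0.122), np.float64(0.037), np.float64(0.05), np.float64(0.01), np.float64(-0.035), np.float64(0.001))
(np.float64(0.124), np.float64(0.031), np.float64(0.05), np.float64(0.015), np.float64(-0.04), np.float64(-0.004))
```

The easing slipped too far and the door is back flat at about (0.534,-0.194). I'll regrip and pivot it with a grip of about 3 N, which bears the weight but lets it turn.

```bash
python3 d.py .569 -.1977 .0155 -1.685; echo '[0, 0, 0, 0, 0.9, 0.0148, 0.002, 0, -0.005, 0.9, 0, 0, 0.02, 0, 0.9, 0, 0, 0.02, 0, 0.9, 0, 0, 0.007, 0, 0.9, 0, 0, 0, 0, 0.9, 0, 0, 0, 0, 0.65, 0, 0, 0, 0, 0.65, 0, 0, 0, 0, 0.65, 0, 0, 0, 0, 0.65]' | python3 nudge.py 20; python3 d.py .569 -.1977 .0155 -1.685;
```

```text
t 44.5 tcp [ 0.5543 -0.1973  0.0613] yaw -1.69 lean 0.0073 q7 -0.85 F [0.  0.3 0.3]
turn -0.005 then tool d [ 0.015  -0.0013  0.0457] | unturned d [ 0.015  -0.0013  0.0457]
t: 45.45
eef_pos: [0.569, -0.2013, 0.0153]
tool_rot: [-0.0, 0.998, -0.057, -0.003]
contact_force: [-0.0, -0.0, 6.1]
gripper_width: 0.696
grasp_force: 22.5
t 45.5 tcp [ 0.569  -0.2013  0.0153] yaw -1.6851 lean 0.0057 q7 -0.81 F [-0.  -0.   6.1]
turn -0.0001 then tool d [-0.0004 -0.0035 -0.0002] | unturned d [-0.0004 -0.0035 -0.0002]
```

```bash
echo '[0, 0, 0, 0, 0.7]' | python3 nudge.py|tail -2;echo '[0, 0, 0, 0, 0.7009]' | python3 nudge.py|tail -2; echo '[-0.001, 0, -0.005, 0, 0.7009, -0.001, 0, -0.005, 0, 0.7009, -0.0015, 0, -0.005, 0, 0.7009, -0.0015, 0, -0.005, 0, 0.7009, -0.0015, 0, -0.004, 0, 0.7009, 0, 0, 0, 0, 0.7009]' | python3 nudge.py;python3 tilt.py
```

```text
gripper_width: 0.703
grasp_force: 7.3
gripper_width: 0.702
grasp_force: 5.6
t: 46.25
eef_pos: [0.5621, -0.2004, 0.039]
tool_rot: [-0.0, 0.998, -0.057, -0.003]
contact_force: [0.0, -0.0, -0.5]
gripper_width: 0.703
grasp_force: 4.1
top by total [(np.float64(0.0), np.float64(0.01), np.float64(0.594)), (np.float64(-0.05), np.float64(0.013), np.float64(0.595)), (np.float64(-0.1), np.float64(0.016), np.float64(0.597)), (np.float64(0.05), np.float64(0.007), np.float64(0.601))] by inside [(np.float64(0.9), np.float64(0.0)), (np.float64(0.95), np.float64(0.0)), (np.float64(1.0), np.float64(0.0)), (np.float64(1.05), np.float64(0.0)), (np.float64(1.1), np.float64(0.0))]
side by total [(np.float64(0.05), np.float64(0.012), np.float64(0.266)), (np.float64(0.0), np.float64(0.008), np.float64(0.283)), (np.float64(0.1), np.float64(0.023), np.float64(0.283)), (np.float64(0.15), np.float64(0.034), np.float64(0.288))] by inside [(np.float64(0.0), np.float64(0.008)), (np.float64(-0.05), np.float64(0.01)), (np.float64(0.05), np.float64(0.012)), (np.float64(-0.1), np.float64(0.013)), (np.float64(0.1), np.float64(0.023))]
```

```bash
sed -i 's/    res.sort(); print.*/    res.sort(); print(n,[x[1:]+(x[0],) for x in res[:2]]) if n=="side" else 0/' tilt.py; echo '[0, 0, 0, 0, 0.7016, 0, 0, 0, 0, 0.7016]' | python3 nudge.py|tail -2;python3 tilt.py; echo '[0, 0, 0, 0, 0.702, 0, 0, 0, 0, 0.702]' | python3 nudge.py|tail -2;python3 tilt.py
```

```text
gripper_width: 0.705
grasp_force: 3.0
side [(np.float64(0.05), np.float64(0.012), np.float64(0.268)), (np.float64(0.0), np.float64(0.009), np.float64(0.282))]
gripper_width: 0.698
grasp_force: 2.3
side [(np.float64(0.05), np.float64(0.012), np.float64(0.268)), (np.float64(0.0), np.float64(0.009), np.float64(0.282))]
```

Likely cause: the fingertips were resting on the plate (6 N upward on closing), which blocks the pivot. I'll set the door down and regrip 9 mm higher.

```bash
echo '[0, 0, 0.008, 0, 0.7009, 0, 0, 0.008, 0, 0.7009, 0, 0, 0.006, 0, 0.7009, 0, 0, 0, 0, 0.8, 0, 0, 0, 0, 0.8, 0, 0, -0.01, 0, 0.8, 0, 0, 0, 0, 0.8, 0, 0, 0, 0, 0.65, 0, 0, 0, 0, 0.65, 0, 0, 0, 0, 0.65, 0, 0, 0, 0, 0.65]' | python3 nudge.py 20; python3 d.py
```

```text
t: 48.05
eef_pos: [0.5625, -0.2004, 0.027]
tool_rot: [-0.001, 0.998, -0.057, -0.003]
contact_force: [-0.3, 0.8, 6.9]
gripper_width: 0.652
grasp_force: 3.1
t 48.0 tcp [ 0.5625 -0.2004  0.027 ] yaw -1.685 lean 0.0062 q7 -0.81 F [-0.3  0.8  6.9]
```

The pads slid over the ridge top, so regrip lower. In the sim, friction holds the door level in the grip. New plan: centre the ridge along x first, carry the door level and let its rear land on the catch housing, which forces the front lip down at the slot.

```bash
echo '[0, 0, -0.03, 0, 0.6, 0, 0, -0.02, 0, 0.5, 0, 0, 0, -0.145, 0.5, 0, 0, 0, -0.145, 0.5, 0, 0, 0, -0.145, 0.5, 0, 0, 0, -0.145, 0.5, 0, 0, 0, -0.145, 0.5, 0, 0, 0, -0.145, 0.5, 0, 0, 0, -0.145, 0.5, 0, 0, 0, -0.145, 0.5, 0, 0, 0, -0.145, 0.5, 0, 0, 0, -0.145, 0.5, 0, 0, 0, -0.121, 0.5, 0, 0, 0, 0, 0.5]' | python3 nudge.py 20; python3 look.py 12 door@.53,-.198,-.114; python3 d.py .5655 -.2005 .018 -.114
```

```text
t: 49.45
eef_pos: [0.5621, -0.2004, 0.0763]
tool_rot: [-0.003, 0.746, 0.666, -0.002]
contact_force: [0.0, -0.8, -1.1]
gripper_width: 0.499
grasp_force: 0.0
door ('top', 'side') [ 0.5281 -0.1957 -0.117 ] 0.396
door ('top',) [ 0.5188 -0.2067 -0.141 ] 0.29
door ('side',) [ 0.5297 -0.1949 -0.1165] 0.071
t 49.5 tcp [ 0.5621 -0.2003  0.0762] yaw -0.1176 lean 0.0075 q7 0.39 F [ 0.4  0.3 -0.2]
turn -0.0036 then tool d [0.0002 0.0038 0.0582] | unturned d [0.0002 0.0038 0.0582]
```

```bash
echo '[0.0012, 0, 0.03, 0, 0.5, 0, 0, 0.026, 0, 0.5, 0, 0, 0, 0, 0.5, 0, 0, 0, 0, 0, 0, 0, 0, 0, 0, 0, 0, 0, 0, 0, 0, 0, 0, 0, 0, 0, 0, 0, 0, 0]' | python3 nudge.py; python3 d.py;  echo '[0, 0, 0, 0, 0.3, 0, 0, 0, 0, 0.3, 0, 0, -0.03, 0, 0.5, 0, 0, -0.02, 0, 1, 0, 0, 0, 0.145, 1, 0, 0, 0, 0.145, 1, 0, 0, 0, 0.145, 1, 0, 0, 0, 0.145, 1, 0, 0, 0, 0.145, 1, 0, 0, 0, 0.145, 1, 0, 0, 0, 0.145, 1, 0, 0, 0, 0.145, 1, 0, 0, 0, 0.145, 1, 0, 0, 0, 0.145, 1, 0, 0, 0, 0.121, 1, 0, 0, 0, 0, 1]' | python3 nudge.py; python3 d.py
```

```text
t: 50.35
eef_pos: [0.5631, -0.1994, 0.0217]
tool_rot: [-0.002, 0.746, 0.666, -0.001]
contact_force: [-2.3, 0.8, 6.6]
gripper_width: 0.133
grasp_force: 24.0
t 50.4 tcp [ 0.5631 -0.1994  0.0217] yaw -0.1144 lean 0.0049 q7 0.43 F [-2.3  0.8  6.6]
t: 51.95
eef_pos: [0.5623, -0.1987, 0.0699]
tool_rot: [-0.0, 0.998, -0.057, -0.004]
contact_force: [0.4, -0.5, -0.4]
gripper_width: 1.002
grasp_force: 0.0
t 52.0 tcp [ 0.5623 -0.1987  0.0699] yaw -1.6856 lean 0.0081 q7 -0.85 F [ 0.4 -0.5 -0.4]
```

```bash
echo '[0.0008, 0, 0.02, 0, 1, 0, 0, 0.02, 0, 1, 0, 0, 0.0155, 0, 1, 0, 0, 0, 0, 1, 0, 0, 0, 0, 0.65, 0, 0, 0, 0, 0.65, 0, 0, 0, 0, 0.65, 0, 0, 0, 0, 0.65, 0, 0, 0, 0, 0.65]' | python3 nudge.py 20; python3 d.py; echo '[0, 0, -0.01, 0, 0.65, 0, 0, -0.04, 0, 0.65, 0, 0, -0.04, 0, 0.65, 0, 0, -0.04, 0, 0.65, 0, 0, -0.04, 0, 0.65, 0, 0, -0.04, 0, 0.65, 0, 0, -0.04, 0, 0.65, 0, 0, -0.02, 0, 0.65, 0, 0, 0, 0, 0.65, 0, 0, 0, 0, 0.65]' | python3 nudge.py; python3 tilt.py;python3 d.py .575 .2 .28 -1.395
```

```text
t: 52.85
eef_pos: [0.5635, -0.1996, 0.0159]
tool_rot: [-0.0, 0.998, -0.057, -0.003]
contact_force: [-1.0, 1.4, 6.3]
gripper_width: 0.695
grasp_force: 22.4
t 52.9 tcp [ 0.5635 -0.1996  0.0159] yaw -1.685 lean 0.0055 q7 -0.8 F [-1.   1.4  6.3]
t: 53.85
eef_pos: [0.5644, -0.1991, 0.2846]
tool_rot: [-0.001, 0.998, -0.057, -0.004]
contact_force: [-0.4, -0.1, -1.9]
gripper_width: 0.694
grasp_force: 22.8
side [(np.float64(-0.05), np.float64(0.007), np.float64(0.54)), (np.float64(0.0), np.float64(0.028), np.float64(0.559))]
t 54.0 tcp [ 0.5639 -0.1988  0.2834] yaw -1.6849 lean 0.0098 q7 -1.04 F [ 0.1  0.3 -1.5]
turn -0.2899 then tool d [ 0.0807 -0.3907  0.0031] | unturned d [-0.0344 -0.3975  0.0042]
```

```bash
python3 - <<'E'
from h import *
print("flask base",atz("side",(247,180),0).round(3),"cap",atz("side",(245,130),.25).round(3),atz("top",(196,127),.25).round(3))
print("box top?",[atz("top",c,.12).round(3).tolist() for c in((222,300),(302,300),(300,175))])
E
echo '[0, -0.03, 0, -0.1, 0.65, 0, -0.04, 0, -0.1, 0.65, 0, -0.045, 0, -0.09, 0.65, 0, -0.045, 0, 0, 0.65, 0, -0.045, 0, 0, 0.65, 0, -0.045, 0, 0, 0.65, 0, 0, 0, 0, 0.65, 0, 0, 0, 0, 0.65]' | python3 nudge.py; python3 d.py .534 .2485 .28 -1.395
```

```text
flask base [0.753 0.177 0.   ] cap [0.754 0.164 0.25 ] [0.76 0.17 0.25]
box top? [[0.366, 0.122, 0.12], [0.37, -0.073, 0.12], [0.677, -0.065, 0.12]]
t: 54.75
eef_pos: [0.5404, 0.0496, 0.2841]
tool_rot: [-0.001, 0.996, 0.09, -0.005]
contact_force: [0.2, -0.2, -1.9]
gripper_width: 0.696
grasp_force: 22.8
t 54.8 tcp [0.5404 0.0496 0.2841] yaw -1.3914 lean 0.0094 q7 -1.28 F [ 0.2 -0.2 -1.9]
turn 0.0036 then tool d [ 0.0286 -0.1969  0.0042] | unturned d [ 0.0293 -0.1968  0.0042]
```

```bash
echo '[0.005, -0.035, 0, 0, 0.65, 0.006, -0.042, 0, 0, 0.65, 0.006, -0.042, 0, 0, 0.65, 0.006, -0.042, 0, 0, 0.65, 0.006, -0.036, 0, 0.004, 0.65, 0, 0, 0.03, 0, 0.65, 0, 0, 0.04, 0, 0.65, 0, 0, 0.03, 0, 0.65, 0, 0, 0.02, 0, 0.65, 0, 0, 0, 0, 0.65, 0, 0, 0, 0, 0.65]' | python3 nudge.py; python3 d.py .534 .2485 .145 -1.395; python3 - <<'E'
from h import *
a=snap("top","top13.png")[180:310,135:235];b=snap("side","side13.png")[160:290,160:260]
E
```

```text
t: 55.85
eef_pos: [0.5352, 0.2456, 0.1658]
tool_rot: [-0.0, 0.996, 0.085, -0.004]
contact_force: [-0.3, 0.1, -0.7]
gripper_width: 0.693
grasp_force: 22.8
t 55.9 tcp [0.5352 0.2456 0.1658] yaw -1.4015 lean 0.0072 q7 -1.48 F [-0.3  0.1 -0.7]
turn -0.0065 then tool d [-0.0006 -0.003   0.0208] | unturned d [-0.0006 -0.003   0.0208]
```

```bash
echo '[-0.0006, -0.003, 0.01, -0.006, 0.65, 0, 0, 0.01, 0, 0.65, 0, 0, 0, 0, 0.65, 0, 0, 0, 0, 0.695, 0, 0, 0, 0, 0.699]' | python3 nudge.py; python3 d.py .534 .2485 .14 -1.395; echo '[0, 0, 0.004, 0, 0.699, 0, 0, 0.004, 0, 0.699, 0, 0, 0, 0, 0.699]' | python3 nudge.py;echo '[0, 0, 0.004, 0, 0.699, 0, 0, 0, 0, 0.699]' | python3 nudge.py; python3 d.py .534 .2485 .122 -1.395
```

```text
t: 56.45
eef_pos: [0.5335, 0.2502, 0.1459]
tool_rot: [-0.001, 0.996, 0.089, -0.003]
contact_force: [0.1, -0.2, -1.6]
gripper_width: 0.696
grasp_force: 8.2
t 56.5 tcp [0.5335 0.2502 0.1459] yaw -1.3931 lean 0.0069 q7 -1.46 F [ 0.1 -0.2 -1.6]
turn 0.0019 then tool d [0.0003 0.0017 0.0059] | unturned d [0.0003 0.0017 0.0059]
t: 56.75
eef_pos: [0.5328, 0.2501, 0.1371]
tool_rot: [-0.001, 0.996, 0.089, -0.004]
contact_force: [-0.4, 0.0, -0.9]
gripper_width: 0.699
grasp_force: 8.2
t: 56.95
eef_pos: [0.5334, 0.2502, 0.1336]
tool_rot: [-0.001, 0.996, 0.089, -0.003]
contact_force: [-0.3, -0.1, -0.8]
gripper_width: 0.703
grasp_force: 8.0
t 57.0 tcp [0.5334 0.2502 0.1336] yaw -1.3931 lean 0.007 q7 -1.45 F [-0.3 -0.1 -0.8]
turn 0.0019 then tool d [0.0004 0.0018 0.0116] | unturned d [0.0004 0.0018 0.0116]
```

```bash
for i in 1 2; do :; done; echo '[0, 0.0017, 0.002, 0, 0.699, 0, 0, 0, 0, 0.699]' | python3 nudge.py|sed -n 2,4p; echo '[0, 0, 0.002, 0, 0.699, 0, 0, 0, 0, 0.699]' | python3 nudge.py|sed -n 2,4p; echo '[0, 0, 0.002, 0, 0.699, 0, 0, 0, 0, 0.699]' | python3 nudge.py|sed -n 2,4p
```

```text
eef_pos: [0.5339, 0.2499, 0.1327]
tool_rot: [-0.002, 0.996, 0.089, -0.003]
contact_force: [-1.5, 1.8, 5.3]
eef_pos: [0.5345, 0.25, 0.1313]
tool_rot: [-0.002, 0.996, 0.089, -0.002]
contact_force: [-2.9, 2.1, 10.3]
eef_pos: [0.535, 0.2501, 0.1297]
tool_rot: [-0.003, 0.996, 0.089, -0.002]
contact_force: [-1.8, 2.4, 11.0]
```

```bash
echo '[0, 0, -0.003, 0, 0.699, -0.002, 0, 0, 0, 0.699, -0.002, 0, 0, 0, 0.699, 0, 0, 0, 0, 0.699]' | python3 nudge.py|sed -n 2,6p; echo '[-0.002, 0, 0, 0, 0.699, -0.002, 0, 0, 0, 0.699, 0, 0, 0, 0, 0.699]' | python3 nudge.py|sed -n 2,6p; echo '[-0.002, 0, 0, 0, 0.699, 0, 0, 0, 0, 0.699]' | python3 nudge.py|sed -n 2,6p; python3 d.py
```

```text
eef_pos: [0.5288, 0.2475, 0.1303]
tool_rot: [-0.001, 0.996, 0.089, -0.004]
contact_force: [0.4, -0.3, -0.8]
gripper_width: 0.699
grasp_force: 9.2
eef_pos: [0.5252, 0.247, 0.1306]
tool_rot: [-0.001, 0.996, 0.089, -0.004]
contact_force: [-0.1, 0.5, -2.1]
gripper_width: 0.702
grasp_force: 9.2
eef_pos: [0.5234, 0.2467, 0.1308]
tool_rot: [-0.001, 0.996, 0.089, -0.004]
contact_force: [-0.3, -0.3, -0.9]
gripper_width: 0.697
grasp_force: 9.2
t 58.5 tcp [0.5234 0.2467 0.1308] yaw -1.393 lean 0.0074 q7 -1.45 F [-0.3 -0.3 -0.9]
```

```bash
python3 - <<'E'
from h import *
a=snap("top")[185:305,138:218];b=snap("side")[165:285,160:240]
r=lambda i:cv2.resize(i,(400,600),interpolation=cv2.INTER_CUBIC)
cv2.imwrite("pics/v9.png",np.hstack([r(a),r(b)]))
E
```

```text
(no output)
```

View pics/v9.png

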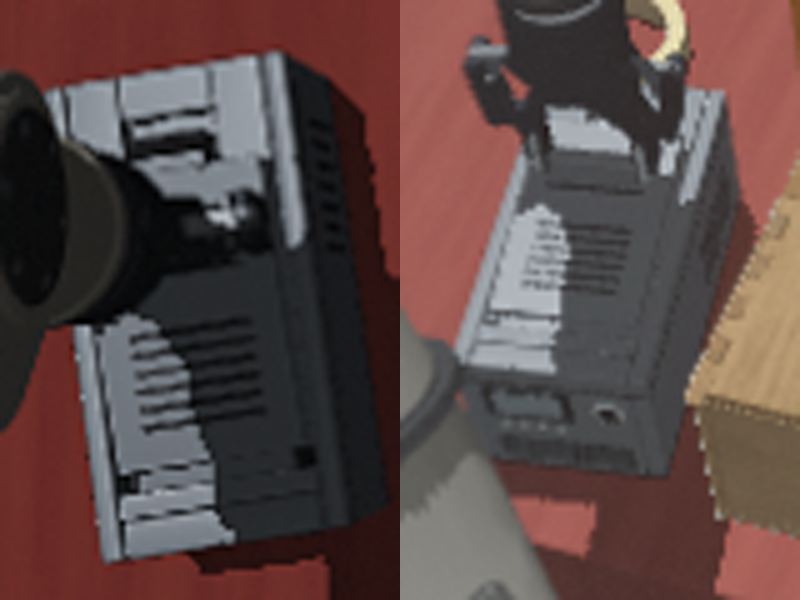

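The door lies in the recess and its lip covers the trough. Only the trough's outer corners stay dark, at (128,483) and (305,455), so the lip reaches the strip at about row 500. I'll slide it 3 mm further, then raise the ridge so the strip levers the rear end up for a clear tilt.

```bash
echo '[-0.002, 0, 0, 0, 0.699, -0.0015, 0, 0, 0, 0.699, 0, 0, 0, 0, 0.699]' | python3 nudge.py|sed -n 2,6p; echo '[0, 0, -0.003, 0, 0.699, 0, 0, -0.003, 0, 0.699, 0, 0, -0.003, 0, 0.699, 0, 0, 0, 0, 0.699]' | python3 nudge.py|sed -n 2,6p;  echo '[0, 0, -0.003, 0, 0.699, 0, 0, -0.003, 0, 0.699, 0, 0, 0, 0, 0.699]' | python3 nudge.py|sed -n 2,6p; python3 d.py
```

```text
eef_pos: [0.52, 0.246, 0.1308]
tool_rot: [-0.001, 0.996, 0.089, -0.004]
contact_force: [0.3, -0.6, -0.5]
gripper_width: 0.699
grasp_force: 9.2
eef_pos: [0.5207, 0.2462, 0.1404]
tool_rot: [-0.001, 0.996, 0.089, -0.003]
contact_force: [-0.2, -0.0, -1.0]
gripper_width: 0.7
grasp_force: 9.2
eef_pos: [0.5206, 0.2461, 0.1463]
tool_rot: [-0.001, 0.996, 0.089, -0.003]
contact_force: [-0.2, -0.1, -1.8]
gripper_width: 0.7
grasp_force: 9.2
t 59.5 tcp [0.5206 0.2461 0.1463] yaw -1.3931 lean 0.0067 q7 -1.46 F [-0.2 -0.1 -1.8]
```

```bash
echo '[0, 0, -0.003, 0, 0.699, 0, 0, -0.003, 0, 0.699, 0, 0, 0, 0, 0.699]' | python3 nudge.py|sed -n 2,6p; for i in 1 2 3 4 5; do echo '[0, 0, 0, 0, 0.699]' | python3 nudge.py|sed -n 4p; done
python3 - <<'E'
from h import *
snap("side","side14.png");snap("top","top14.png")
E
```

```text
eef_pos: [0.5207, 0.2462, 0.1523]
tool_rot: [-0.001, 0.996, 0.089, -0.003]
contact_force: [0.6, 0.4, -1.9]
gripper_width: 0.7
grasp_force: 9.2
contact_force: [-0.2, 0.7, -1.2]
contact_force: [0.7, -0.7, -0.4]
contact_force: [-0.1, -0.3, -1.8]
contact_force: [0.3, 0.2, -0.8]
contact_force: [-0.1, -0.1, -1.9]
```

```bash
cat > tx.py <<'E'
from fit import *
import sys,itertools
tag=sys.argv[1]; tcp=np.array(list(map(float,sys.argv[2:5]))); yaw=float(sys.argv[5])-np.pi/2+np.pi
yaw=(yaw+np.pi/2)%np.pi-np.pi/2
hp=lambda im:(lambda g:np.log(g+8)-cv2.GaussianBlur(np.log(g+8),(0,0),2.5))(cv2.cvtColor(im,cv2.COLOR_BGR2GRAY).astype(np.float32))
X,Y=np.meshgrid(np.arange(-.085,.022,.0015),np.arange(-.046,.047,.0015)); 
Z=np.where(X<-.072,.0035,.009); P=np.c_[X.ravel(),Y.ravel(),Z.ravel()]
def smp(im,uv): return cv2.remap(im,uv[:,0].astype(np.float32).reshape(1,-1),uv[:,1].astype(np.float32).reshape(1,-1),cv2.INTER_LINEAR)[0]
ref={"side":(.5401,-.1931,-.1225),"top":(.536,-.1934,-.1195)}
for n in sys.argv[6:]:
    r=ref[n]; A=smp(hp(cv2.imread(f"pics/{n}0.png")),proj(n,P@Ro.from_euler('z',r[2]).as_matrix().T+[r[0],r[1],0])); cur=hp(cv2.imread(f"pics/{n}{tag}.png"))
    vis=X.ravel()<.02
    res=[]
    Rz=Ro.from_euler('z',yaw).as_matrix()
    for t in np.arange(-.08,.5,.02):
        Rt=Ro.from_euler('y',-t).as_matrix(); Q=(P-[.035,0,.0159])@Rt.T
        for dx,dy,dz in itertools.product(np.arange(-.012,.0121,.002),np.arange(-.004,.0041,.002),(-.004,0,.004)):
            B=smp(cur,proj(n,(Q+[dx,dy,dz])@Rz.T+tcp)); res.append((np.corrcoef(A[vis],B[vis])[0,1].round(3),round(t,2),round(dx,3),round(dy,3),dz))
    res.sort(reverse=True); print(n,*[tuple(map(float,x)) for x in res[:5]])
    for t in (-.04,0,.06,.1,.16,.2,.3): print("  best at",t,max((tuple(map(float,x)) for x in res if abs(x[1]-t)<.011),default=None))
E
python3 tx.py 14 .5207 .2462 .1523 -1.393 side top
```

```text
side (0.391, 0.3, 0.008, 0.004, 0.0) (0.389, 0.26, 0.01, 0.004, -0.004) (0.387, 0.26, 0.004, 0.002, 0.004) (0.385, 0.32, 0.008, 0.004, 0.0) (0.384, 0.28, 0.008, 0.004, 0.0)
  best at -0.04 (0.184, -0.04, -0.004, -0.004, -0.004)
  best at 0 (0.189, 0.0, 0.0, -0.004, -0.004)
  best at 0.06 (0.264, 0.06, -0.002, -0.004, 0.004)
  best at 0.1 (0.3, 0.1, 0.002, -0.002, 0.0)
  best at 0.16 (0.348, 0.16, 0.004, 0.0, 0.0)
  best at 0.2 (0.364, 0.2, 0.008, 0.002, -0.004)
  best at 0.3 (0.391, 0.3, 0.008, 0.004, 0.0)
top (0.471, 0.3, 0.0, 0.002, 0.0) (0.47, 0.22, 0.002, 0.002, -0.004) (0.467, 0.2, 0.002, 0.0, 0.0) (0.466, 0.3, 0.0, 0.004, -0.004) (0.466, 0.3, 0.0, 0.002, -0.004)
  best at -0.04 (0.351, -0.04, 0.004, -0.004, -0.004)
  best at 0 (0.391, 0.0, 0.004, -0.004, -0.004)
  best at 0.06 (0.439, 0.06, 0.004, -0.002, -0.004)
  best at 0.1 (0.446, 0.1, 0.004, -0.002, -0.004)
  best at 0.16 (0.414, 0.16, 0.002, -0.002, 0.004)
  best at 0.2 (0.467, 0.2, 0.002, 0.0, 0.0)
  best at 0.3 (0.471, 0.3, 0.0, 0.002, 0.0)
```

Both cameras give a tilt of about 0.27 rad with the lip at slot height but only about 1 mm under the strip. I'll slide it 6 mm forward and dwell.

```bash
echo '[0, 0, 0.001, 0, 0.699, -0.002, 0, 0, 0, 0.699, -0.002, 0, 0, 0, 0.699, -0.002, 0, 0, 0, 0.699, 0, 0, 0, 0, 0.699, 0, 0, 0, 0, 0.699, 0, 0, 0, 0, 0.699]' | python3 nudge.py|sed -n 2,6p; python3 d.py; python3 - <<'E'
from h import *
snap("side","side15.png");snap("top","top15.png")
E
python3 tx.py 15 $(python3 -c "
from h import *
print(*bot.get_obs()['eef_pos'])") -1.393 side top | grep -v best
```

```text
eef_pos: [0.5145, 0.2451, 0.1509]
tool_rot: [-0.001, 0.996, 0.089, -0.003]
contact_force: [1.0, -0.3, -2.3]
gripper_width: 0.703
grasp_force: 9.1
t 61.1 tcp [0.5145 0.2451 0.1509] yaw -1.3929 lean 0.0072 q7 -1.47 F [ 1.  -0.3 -2.3]
side (0.365, 0.28, 0.008, 0.004, 0.0) (0.363, 0.32, 0.006, 0.004, 0.004) (0.361, 0.28, 0.008, 0.002, 0.0) (0.36, 0.34, 0.006, 0.004, 0.004) (0.36, 0.32, 0.012, 0.004, -0.004)
top (0.5, 0.24, 0.002, 0.002, -0.004) (0.499, 0.22, 0.002, 0.0, 0.0) (0.497, 0.24, 0.002, 0.0, 0.0) (0.497, 0.22, 0.002, 0.0, -0.004) (0.496, 0.22, 0.002, 0.002, -0.004)
```

Tilt is about 0.25 and the lip is at about -96 mm, so it is hooked. Next I'll pivot the door down around the lip.

```bash
echo '[-0.0015, 0, 0, 0, 0.699, 0, 0, 0, 0, 0.699, 0, 0, 0, 0, 0.699]' | python3 nudge.py|sed -n 2,4p; echo '[0.001, 0, 0.003, 0, 0.699, 0.001, 0, 0.003, 0, 0.699, 0.001, 0, 0.003, 0, 0.699, 0.0008, 0, 0.003, 0, 0.699, 0, 0, 0, 0, 0.699]' | python3 nudge.py|sed -n 2,4p; echo '[0.0008, 0, 0.003, 0, 0.699, 0.0008, 0, 0.003, 0, 0.699, 0, 0, 0, 0, 0.699]' | python3 nudge.py|sed -n 2,4p; python3 d.py .5205 .246 .1225 -1.393
```

```text
eef_pos: [0.5129, 0.2447, 0.1509]
tool_rot: [-0.001, 0.996, 0.089, -0.003]
contact_force: [0.0, 0.1, -0.9]
eef_pos: [0.5166, 0.2454, 0.1384]
tool_rot: [-0.001, 0.996, 0.089, -0.004]
contact_force: [0.1, -0.3, -0.6]
eef_pos: [0.5181, 0.2457, 0.1325]
tool_rot: [-0.001, 0.996, 0.089, -0.004]
contact_force: [-0.0, 0.4, -0.7]
t 62.4 tcp [0.5181 0.2457 0.1325] yaw -1.393 lean 0.0074 q7 -1.45 F [-0.   0.4 -0.7]
turn -0.0 then tool d [0.0025 0.0002 0.0099] | unturned d [0.0025 0.0002 0.0099]
```

```bash
echo '[0.0007, 0, 0.003, 0, 0.699, 0.0005, 0, 0.002, 0, 0.699, 0, 0, 0, 0, 0.699]' | python3 nudge.py|sed -n 2,4p; echo '[0.0003, 0, 0.002, 0, 0.699, 0, 0, 0, 0, 0.699]' | python3 nudge.py|sed -n 2,4p;echo '[0.0002, 0, 0.002, 0, 0.699, 0, 0, 0, 0, 0.699]' | python3 nudge.py|sed -n 2,4p; python3 - <<'E'
from h import *
snap("side","side16.png");snap("top","top16.png")
E
python3 tx.py 16 $(python3 -c "
from h import *
print(*bot.get_obs()['eef_pos'])") -1.393 side top | grep -v best
```

```text
eef_pos: [0.5193, 0.246, 0.1276]
tool_rot: [-0.001, 0.996, 0.089, -0.004]
contact_force: [0.1, 0.2, 0.5]
eef_pos: [0.5196, 0.246, 0.1257]
tool_rot: [-0.001, 0.996, 0.089, -0.003]
contact_force: [0.9, -0.3, -0.9]
eef_pos: [0.5195, 0.246, 0.124]
tool_rot: [-0.001, 0.996, 0.089, -0.004]
contact_force: [-2.9, -0.3, 4.4]
side (0.342, 0.04, 0.008, 0.004, -0.004) (0.337, 0.02, 0.004, 0.002, 0.0) (0.334, 0.04, 0.008, 0.002, -0.004) (0.333, 0.06, 0.006, 0.002, 0.0) (0.332, 0.04, 0.002, 0.0, 0.004)
top (0.462, 0.12, -0.002, 0.002, 0.0) (0.46, 0.14, -0.002, 0.002, 0.004) (0.458, 0.14, -0.002, 0.002, 0.0) (0.458, 0.12, -0.002, 0.002, 0.004) (0.457, -0.04, 0.0, 0.0, -0.004)
```

```bash
echo '[0, 0, 0.002, 0, 0.65, 0, 0, 0, 0, 0.65]' | python3 nudge.py 30|sed -n 2,4p; echo '[0, 0, 0.002, 0, 0.65, 0, 0, 0, 0, 0.65]' | python3 nudge.py|sed -n 2,4p;echo '[0, 0, 0.002, 0, 0.65, 0, 0, 0, 0, 0.65]' | python3 nudge.py|sed -n 2,6p
```

```text
eef_pos: [0.5192, 0.246, 0.1218]
tool_rot: [-0.001, 0.996, 0.089, -0.004]
contact_force: [-3.0, -0.8, 3.4]
eef_pos: [0.5196, 0.2461, 0.1195]
tool_rot: [-0.001, 0.996, 0.089, -0.004]
contact_force: [-0.7, -0.4, 0.4]
eef_pos: [0.5201, 0.2462, 0.1184]
tool_rot: [-0.001, 0.996, 0.089, -0.003]
contact_force: [-2.8, -0.2, 8.7]
gripper_width: 0.688
grasp_force: 33.7
```

The force dropped and then rose hard 1 mm lower, as a snap would do. I'll let go and press the rear end with shut fingers to be sure.

```bash
echo '[0, 0, -0.001, 0, 0.65, 0, 0, 0, 0, 0.75, 0, 0, 0, 0, 0.8, 0, 0, -0.01, 0, 0.8, 0, 0, -0.02, 0, 0.6, 0, 0, -0.02, 0, 0.3, 0, 0, 0, 0, 0, 0, 0, 0, 0, 0, 0, 0, 0, 0, 0, 0, 0, 0, 0, 0]' | python3 nudge.py 30 | sed -n 2,6p; python3 d.py .543 .2498 .14 -1.393
```

```text
eef_pos: [0.5196, 0.2458, 0.1681]
tool_rot: [-0.001, 0.996, 0.089, -0.004]
contact_force: [-0.2, -0.1, -1.1]
gripper_width: 0.0
grasp_force: 0.0
t 64.8 tcp [0.5196 0.2458 0.1681] yaw -1.393 lean 0.0082 q7 -1.49 F [-0.2 -0.1 -1.1]
turn -0.0 then tool d [0.024  0.0003 0.0279] | unturned d [0.024  0.0003 0.0279]
```

```bash
echo '[0.024, 0, 0, 0, 0, 0, 0, 0.02, 0, 0, 0, 0, 0.02, 0, 0, 0, 0, 0.006, 0, 0, 0, 0, 0, 0, 0]' | python3 nudge.py|sed -n 2,4p; echo '[0, 0, 0.003, 0, 0, 0, 0, 0, 0, 0]' | python3 nudge.py|sed -n 2,4p;echo '[0, 0, 0.003, 0, 0, 0, 0, 0, 0, 0]' | python3 nudge.py|sed -n 2,4p; echo '[0, 0, 0.002, 0, 0, 0, 0, 0, 0, 0]' | python3 nudge.py|sed -n 2,4p
```

```text
eef_pos: [0.5426, 0.2498, 0.1216]
tool_rot: [-0.0, 0.996, 0.089, -0.005]
contact_force: [0.4, -0.3, -0.5]
eef_pos: [0.5437, 0.2504, 0.1202]
tool_rot: [-0.001, 0.996, 0.089, -0.003]
contact_force: [0.1, 0.1, -0.2]
eef_pos: [0.5433, 0.2504, 0.1168]
tool_rot: [-0.001, 0.996, 0.089, -0.003]
contact_force: [-0.2, -0.2, -1.3]
eef_pos: [0.5436, 0.2505, 0.1152]
tool_rot: [-0.001, 0.996, 0.089, -0.003]
contact_force: [-1.4, -0.3, 4.1]
```

Contact comes at z 0.115, exactly the shut plate's height. I'll press to about 15 N, then retreat and take the ridge for the pull test.

```bash
echo '[0, 0, 0.003, 0, 0, 0, 0, 0, 0, 0, 0, 0, 0, 0, 0]' | python3 nudge.py|sed -n 2,4p; echo '[0, 0, -0.01, 0, 0, 0, 0, -0.03, 0, 0.3, 0, 0, -0.02, 0, 0.8, -0.024, 0, 0, 0, 1, 0, 0, 0, 0, 1, 0, 0, 0, 0, 1, 0, 0, 0, 0, 1]' | python3 nudge.py|sed -n 2,6p; python3 d.py .5200 .246 .1205 -1.393
```

```text
eef_pos: [0.5436, 0.2504, 0.115]
tool_rot: [-0.003, 0.996, 0.089, -0.004]
contact_force: [-11.9, -3.4, 30.7]
eef_pos: [0.5205, 0.2462, 0.1717]
tool_rot: [-0.001, 0.996, 0.089, -0.003]
contact_force: [-1.0, 0.7, 1.2]
gripper_width: 0.991
grasp_force: 0.0
t 66.8 tcp [0.5205 0.2462 0.1717] yaw -1.3928 lean 0.0068 q7 -1.49 F [-1.   0.7  1.2]
turn 0.0002 then tool d [-0.0002  0.0003  0.0512] | unturned d [-0.0002  0.0003  0.0512]
```

```bash
echo '[0, 0, 0.03, 0, 1, 0, 0, 0.021, 0, 1, 0, 0, 0, 0, 1, 0, 0, 0, 0, 0.6, 0, 0, 0, 0, 0.6, 0, 0, 0, 0, 0.6, 0, 0, 0, 0, 0.6, 0, 0, 0, 0, 0.6, 0, 0, 0, 0, 0.6]' | python3 nudge.py 60|sed -n 2,6p; echo '[0, 0, -0.002, 0, 0.6, 0, 0, 0, 0, 0.6]' | python3 nudge.py|sed -n 2,4p; echo '[0, 0, -0.002, 0, 0.6, 0, 0, 0, 0, 0.6]' | python3 nudge.py|sed -n 2,4p
```

```text
eef_pos: [0.521, 0.2462, 0.1225]
tool_rot: [-0.002, 0.996, 0.089, -0.002]
contact_force: [-0.5, -0.7, 5.7]
gripper_width: 0.676
grasp_force: 64.3
eef_pos: [0.5205, 0.2463, 0.1235]
tool_rot: [-0.001, 0.996, 0.089, -0.003]
contact_force: [1.7, -0.0, -0.8]
eef_pos: [0.5206, 0.2463, 0.1245]
tool_rot: [-0.001, 0.996, 0.089, -0.002]
contact_force: [6.9, 0.6, -9.2]
```

The catch holds against a 9 N pull. I'll hold briefly, ease off, let go and retreat.

```bash
echo '[0, 0, 0, 0, 0.6, 0, 0, 0, 0, 0.6, 0, 0, 0, 0, 0.6]' | python3 nudge.py|sed -n 2,4p; echo '[0, 0, 0.002, 0, 0.6, 0, 0, 0.0015, 0, 0.6, 0, 0, 0, 0, 0.6, 0, 0, 0, 0, 0.8, 0, 0, 0, 0, 1, 0, 0, 0, 0, 1, 0, 0, -0.03, 0, 1, 0, 0, -0.04, 0, 1, 0, 0, -0.04, 0, 1, 0, 0, -0.04, 0, 1, 0, 0, 0, 0, 1]' | python3 nudge.py|sed -n 2,6p
```

```text
eef_pos: [0.5206, 0.2463, 0.1245]
tool_rot: [-0.001, 0.996, 0.089, -0.002]
contact_force: [4.9, 1.3, -8.8]
eef_pos: [0.5235, 0.2462, 0.2763]
tool_rot: [-0.003, 0.996, 0.089, 0.0]
contact_force: [0.3, -0.4, 0.1]
gripper_width: 1.001
grasp_force: 0.0
```

```bash
echo '[0.01, 0.04, 0, 0, 1, 0.01, 0.045, 0, 0, 1, 0.01, 0.045, 0, 0, 1, 0.01, 0.045, 0, 0, 1, 0, 0.045, 0, 0, 1, 0, 0.045, 0, 0, 1, 0, 0.045, 0, 0, 1, 0, 0, 0, 0, 1, 0, 0, 0, 0, 1]' | python3 nudge.py|sed -n 2,4p; python3 - <<'E'
from h import *
snap("side","side17.png");snap("top","top17.png")
E
python3 tx.py 17 .5202 .246 .1219 -1.393 side top
```

```text
eef_pos: [0.6144, -0.0537, 0.2695]
tool_rot: [-0.001, 0.996, 0.087, -0.004]
contact_force: [-0.7, 0.6, -0.7]
side (0.368, 0.04, 0.0, 0.002, 0.004) (0.368, 0.02, 0.002, 0.004, 0.0) (0.363, 0.04, 0.0, 0.004, 0.004) (0.362, 0.04, 0.006, 0.004, -0.004) (0.361, 0.0, -0.002, 0.002, 0.004)
  best at -0.04 (0.347, -0.04, 0.0, 0.002, 0.0)
  best at 0 (0.361, 0.0, -0.002, 0.002, 0.004)
  best at 0.06 (0.359, 0.06, 0.0, 0.002, 0.004)
  best at 0.1 (0.347, 0.1, 0.004, 0.004, 0.0)
  best at 0.16 (0.306, 0.16, 0.002, 0.004, 0.004)
  best at 0.2 (0.269, 0.2, 0.002, 0.004, 0.004)
  best at 0.3 (0.216, 0.3, 0.0, 0.004, 0.004)
top (0.705, 0.0, -0.002, 0.002, -0.004) (0.701, 0.02, -0.002, 0.002, -0.004) (0.7, -0.02, -0.002, 0.0, 0.0) (0.699, -0.02, -0.002, 0.002, -0.004) (0.698, 0.0, -0.002, 0.0, 0.0)
  best at -0.04 (0.693, -0.04, -0.002, 0.0, 0.0)
  best at 0 (0.705, 0.0, -0.002, 0.002, -0.004)
  best at 0.06 (0.65, 0.06, -0.002, 0.002, 0.0)
  best at 0.1 (0.66, 0.1, -0.004, 0.002, 0.0)
  best at 0.16 (0.669, 0.16, -0.004, 0.002, 0.004)
  best at 0.2 (0.555, 0.2, -0.004, 0.004, 0.0)
  best at 0.3 (0.447, 0.3, -0.008, 0.004, 0.004)
```

The unobstructed top view fits the door flat (tilt 0.00 within the fit's scatter) and within about 2 mm of its seat. The catch held under the pull and the hand is clear.

```bash
python3 -c "
from station import bot, ticket, read_camera, camera_info
print(ticket.hand_in())"
```

```text
the job is handed in; nothing more can be done
None
```

I handed in the job with all three packs in bays, the door shut flat and released, and the catch holding a 9 N pull; seating and hooking were judged from release heights, forces and camera fits, and I got no verdict back.

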